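# Stir the beads under the low shelf

### The job

Take the flat-handled wooden stirring stick out of the mint green pot and stir the yellow and blue beads in the white bowl that stands partly under the low shelf: keep the stick's end down near the bowl's floor and, starting at the far side of the bowl, go round well out from its middle, clockwise seen from above, for at least two full turns back to the far side. Go on stirring if need be until at least one yellow bead has come over to the right half of the bowl and at least one blue bead to the left half. Then stand the stick back in the pot it came from and let go; keep all beads in the bowl, do not bump the shelf, and leave the bowl, the pot and the other things where they stand.

Things in the scene. Friction and masses are not known exactly. Their poses are not given: they have to be found in the camera images.
- stick_tip (a point): lower end of the wooden stirring stick, on its axis; axes as for stick_mid. At the start it stands on the pot's floor on the side away from the robot, the stick resting on the near rim with about 120 mm standing out above it
- stick_mid (a point): centre of the stirring stick: straight, wooden, 220 mm long, 35 g: lower 85 mm a round rod 10 mm thick, above it a flat handle 24 mm wide, 9 mm thick, with a red band 144 to 156 mm from the lower end. z axis along it from lower end to top, x through the thickness, y across the width. It starts leaning about 31 degrees from vertical in the green pot, top towards the robot
- pot: mint green plastic rinsing pot, round, 78 mm across at the mouth (inside about 70), 55 mm at the foot, 85 mm high, floor 2 mm thick, 300 g, loose on the table; origin at the centre of its underside, z up
- dish: white round mixing bowl, loose, 900 g, 172 mm across the rim, 50 mm high; walls 4 mm slope inward to a flat floor about 100 mm across, 6 mm above the table. Origin at the centre of its underside; x points away from the robot (far side +x), y left, z up, square with the shelf. The stick's end has room to go round 25 to 36 mm from the middle
- riser: low plywood shelf fixed to the table, two paint bottles and a tape pile on it. Origin on the table below the middle of the board's front edge; x away from the robot, y left. Board 160 mm deep (+x), 320 mm long (y), underside 150 mm, top 168 mm up; four corner legs, inside at y +-140 mm. The bowl's middle lies 5 to 15 mm behind the edge: far in the bowl the stick must lean, top to the robot
- yellow1_mid (a point): yellow round lacquered bead, 34 mm across, 15 g, lying on the bowl's floor; the point is its centre. Starts in the left (+y) half of the bowl; rolls when pushed
- yellow2_mid (a point): yellow round lacquered bead, 34 mm across, 15 g, lying on the bowl's floor; the point is its centre. Starts in the left (+y) half of the bowl; rolls when pushed
- blue1_mid (a point): blue round lacquered bead, 34 mm across, 15 g, lying on the bowl's floor; the point is its centre. Starts in the right (-y) half of the bowl; rolls when pushed
- blue2_mid (a point): blue round lacquered bead, 34 mm across, 15 g, lying on the bowl's floor; the point is its centre. Starts in the right (-y) half of the bowl; rolls when pushed
- ink: bystander: dark ink bottle with white cap, 43 mm across, 92 mm high; origin at the centre of its underside
- tin: bystander: round blue tin, 62 mm across, 28 mm high; origin at the centre of its underside
- lino: bystander: brown lino printing block, 75 x 100 x 9 mm, lying flat; origin at the centre of its underside
Mind the look-alikes: they are no part of the job. What is shaped like the part that bears yellow1_mid but pink or purple is not meant.

How it is judged:
On the way, in this order (a step that is already met when the one before it is completed fails the run):
1. the gripped stick's tip is down among the beads on the far side of the bowl (15 mm or more from its middle, less than 32 mm above the table), turn one (x of stick_tip in the frame of dish above 0.015 m and y of stick_tip in the frame of dish between -0.015 and 0.015 m and horizontal distance between stick_tip and dish below 0.072 m and z of stick_tip in the frame of dish below 0.032 m and contact force between the fingers and stick above 0.5 N), for 0.03 s.
2. the gripped stick's tip is down among the beads on the right side of the bowl (15 mm or more from its middle, less than 32 mm above the table), turn one (y of stick_tip in the frame of dish below -0.015 m and x of stick_tip in the frame of dish between -0.015 and 0.015 m and horizontal distance between stick_tip and dish below 0.072 m and z of stick_tip in the frame of dish below 0.032 m and contact force between the fingers and stick above 0.5 N), for 0.03 s.
3. the gripped stick's tip is down among the beads on the near side of the bowl (15 mm or more from its middle, less than 32 mm above the table), turn one (x of stick_tip in the frame of dish below -0.015 m and y of stick_tip in the frame of dish between -0.015 and 0.015 m and horizontal distance between stick_tip and dish below 0.072 m and z of stick_tip in the frame of dish below 0.032 m and contact force between the fingers and stick above 0.5 N), for 0.03 s.
4. the gripped stick's tip is down among the beads on the left side of the bowl (15 mm or more from its middle, less than 32 mm above the table), turn one (y of stick_tip in the frame of dish above 0.015 m and x of stick_tip in the frame of dish between -0.015 and 0.015 m and horizontal distance between stick_tip and dish below 0.072 m and z of stick_tip in the frame of dish below 0.032 m and contact force between the fingers and stick above 0.5 N), for 0.03 s.
5. the gripped stick's tip is down among the beads on the far side of the bowl (15 mm or more from its middle, less than 32 mm above the table), turn two (all of step 1), for 0.03 s.
6. the gripped stick's tip is down among the beads on the right side of the bowl (15 mm or more from its middle, less than 32 mm above the table), turn two (all of step 2), for 0.03 s.
7. the gripped stick's tip is down among the beads on the near side of the bowl (15 mm or more from its middle, less than 32 mm above the table), turn two (all of step 3), for 0.03 s.
8. the gripped stick's tip is down among the beads on the left side of the bowl (15 mm or more from its middle, less than 32 mm above the table), turn two (all of step 4), for 0.03 s.
9. the gripped stick's tip is down among the beads on the far side of the bowl (15 mm or more from its middle, less than 32 mm above the table), turn two completed (all of step 5), for 0.03 s.
At the end, for the whole second after the job is handed in: A yellow bead's centre is in the right half and a blue one's in the left half, all four beads in the bowl; the stick stands released in the pot, its lower end within 36 mm of the axis, under 30 mm up, lean under 50 degrees; pot (within 50 mm) and bowl (40 mm) upright where they stood (y of any of yellow1_mid, yellow2_mid in the frame of dish below 0 m and y of any of blue1_mid, blue2_mid in the frame of dish above 0 m and horizontal distance between each of yellow1_mid, yellow2_mid, blue1_mid, blue2_mid and dish below 0.075 m and z of each of yellow1_mid, yellow2_mid, blue1_mid, blue2_mid in the frame of dish below 0.05 m and horizontal distance between stick_tip and pot below 0.036 m and z of stick_tip in the frame of pot below 0.03 m and angle between stick_mid's own z axis and vertical below 0.9 rad and linear speed of stick below 0.03 m/s and angle between pot's own z axis and vertical below 0.15 rad and angle between dish's own z axis and vertical below 0.1 rad and distance of pot from where it was at the start of the episode below 0.05 m and distance of dish from where it was at the start of the episode below 0.04 m); the robot touches nothing.
It fails at once if a bead leaves the bowl (horizontal distance between any of yellow1_mid, yellow2_mid, blue1_mid, blue2_mid and dish above 0.09 m).
It fails at once if the bowl is pushed more than 40 mm or tipped (distance of dish from where it was at the start of the episode above 0.04 m or angle between dish's own z axis and vertical above 0.3 rad).
It fails at once if the pot is pushed more than 50 mm or knocked over (distance of pot from where it was at the start of the episode above 0.05 m or angle between pot's own z axis and vertical above 0.5 rad).
It fails at once if the low shelf is struck by arm, gripper or stick (over 8 N) (contact force between any of the arm, the fingers, stick and riser above 8 N).
It fails at once if the ink bottle, pin tin or lino block is moved more than 30 mm (distance of any of ink, tin, lino from where it was at the start of the episode above 0.03 m).
It also fails if it takes over 72 s, if anything falls off the work surface, if the arm or the gripper's body presses on something with over 40 N, if the wrist force passes 120 N, or if a joint passes its speed limit or range.

### The arm

A 6-joint arm with a two-finger parallel gripper is mounted at the origin on a cart in front of the work surface, level with it; the furniture and walls round the work are solid. World frame = base frame: x ahead of the robot, y to its left, z up, the work surface at z = 0. Lengths are in m, angles in rad, forces in N, time in s.
With the tool pointing down it reaches from about 0.25 to 0.85 m from the base axis. Payload 12.5 kg.
Tool frame: the origin (TCP) lies between the finger pads; the fingertips stand 19 mm ahead of it and the grasp point (between the pads) is the TCP (r.nose_length is the distance from the TCP to the fingertips, in m); z points along the fingers, y is the direction in which the jaws open and shut (so a half turn about z gives the same grasp; the last joint's range is limited). The gripper opens to 93 mm and grips with 3 to 60 N. Pads are 15 mm wide; open, the fingers measure 128 mm over their backs; the gripper's body (75 mm by 188 mm) begins 65 mm behind the grasp point.
Start: joints at [1.061, 0.351, 1.652, -0, 1.139, -0.085], TCP at [0.227, 0.501, 0.238] pointing down, gripper open.
Joint ranges: [-2.75, 2.75], [-0.79, 2.1], [0.01, 2.65], [-1.57, 4.71], [0.07, 3.14], [-2.87, 2.87]. Speed limits (rad/s): [2.22, 2.22, 2.79, 3.14, 3.14, 3.14].

### API

Orientations are given as a unit quaternion [x, y, z, w].
In Python, from station import r gives the robot as it stands.
- The arm moves only by the tool step_arm, never from a script. Its argument "commands" is a list of rows, each an object with "delta_rot": the turn, a rotation vector about the tool's x, y, z in rad, a list of three; "offset": the shift along the tool's x, y, z in m, a list of three; "jaw": the closure, from 0 (fully open) to 1 (shut). A call has 1 to 12 rows; each row shifts and turns the commanded pose from where the row before left it, along the tool's axes as they then stand; what a row does not reach is not made up. A row lasts 1/8 s, in which the tool goes at most 62.5 mm and 10.7 degrees, less where a joint would pass 70% of its speed; a pose out of reach is approached as far as the arm can. A call is refused whole if a number of a shift passes 0.0625 or a number of a turn 0.188, either way. A call with a gripper value outside its range is refused whole. The fingers move at their own pace and stop on an object; the grip force is fixed at half the most. Time passes only in rows, so rows that do not move let the fingers close. It gives the time, the measured TCP pose, the force and the opening at its end, in the units of the state.
- r.get_obs(): the state, without advancing time (a new reading comes with each control period).
- r.snapshot(name): name is "scene" or "top" or "wrist"; returns a dict with "pixels" (384x512x3 uint8, red, green, blue), "range_z" (384x512 float32, m along the optical axis (not along the pixel's ray), 0 where there is no reading), "K" (3x3 intrinsics, pixels), "R" (3x3) and "t" (3): a world point X has camera coordinates R X + t. Camera axes: x right, y down, z forward; pixel columns grow to the right and rows downward; lengths in m; the calibration is good to about 2 mm. A picture is of the moment at which its call begins.
- r.sign_off(): hands the job in, once; it reports no verdict.
The state is a dict: "time_s": time; "joint_pos": joint angles; "qvel": joint speeds; "joint_efforts": joint torques, N m; "ee_pos": TCP position; "ee_rot": TCP orientation; "ft_force": force on the tool from outside, world axes, zero at the start; "moment": the same for the moment, N m; "opening": finger opening in m.
Only numpy, scipy, OpenCV 4.12 (cv2) and the standard library are available. Lean on these libraries where they do the work, as an engineer would, in place of code of your own. Each camera call takes 0.05 s, during which the arm holds its last target.

## Working session

There is one attempt and no reset: what is moved stays moved. The work goes in short steps, Python scripts to look and compute and a tool call to move; the robot and the scene stay as the last step left them, time stands still between calls to the robot, and variables do not carry over. Pictures are saved under pics/ and viewed, and the job is handed in when it is done.

Besides the shell and the picture viewer there is one more tool, called after ">>>" by a JSON object that holds its "api" and its "payload". step_arm: Moves the arm, as the interface text tells. Its arguments: {"type":"object","properties":{"commands":{"type":"array","items":{"type":"object","properties":{"delta_rot":{"type":"array","items":{"type":"number"}},"offset":{"type":"array","items":{"type":"number"}},"jaw":{"type":"number"}}}}},"required":["commands"]}

```bash
mkdir -p pics; ls; python3 - <<'E'
from station import r
import cv2,numpy as np
o=r.get_obs()
for k,v in o.items(): print(k,np.round(v,4))
for n in ["scene","top","wrist"]:
    s=r.snapshot(n); cv2.imwrite(f"pics/{n}0.png",s["pixels"][:,:,::-1]); np.savez(f"/tmp/{n}0.npz",**s)
    print(n,s["K"].round(1).tolist(),(-s["R"].T@s["t"]).round(3),s["R"].round(2).tolist())
E
```

```text
pics
time_s 0.0
joint_pos [ 1.0614  0.3512  1.6524  0.      1.1391 -0.0846]
qvel [ 0.0009 -0.0014  0.0007 -0.0007  0.0022 -0.001 ]
joint_efforts [-9.00000e-04 -4.97326e+01 -2.85256e+01  6.98000e-02  2.57000e-02
 -1.00000e-04]
ee_pos [0.2265 0.5008 0.2371]
ee_rot [ 2.108e-01  9.775e-01 -5.000e-04 -2.000e-04]
ft_force [ 0.4239  0.216  -0.1065]
moment [ 0.0099 -0.0031  0.0422]
opening 0.093
scene [[463.9, 0.0, 253.5], [0.0, 463.9, 189.2], [0.0, 0.0, 1.0]] [-0.067 -0.415  0.975] [[0.67, -0.74, 0.02], [-0.54, -0.5, -0.67], [0.51, 0.44, -0.74]]
top [[416.3, 0.0, 254.4], [0.0, 416.3, 188.1], [0.0, 0.0, 1.0]] [0.31  0.063 1.331] [[-0.0, -1.0, -0.03], [-0.98, 0.01, -0.18], [0.18, 0.03, -0.98]]
wrist [[310.7, 0.0, 257.0], [0.0, 310.7, 193.7], [0.0, 0.0, 1.0]] [0.156 0.533 0.384] [[0.41, 0.91, -0.0], [0.87, -0.4, 0.28], [0.26, -0.12, -0.96]]
```

View pics/scene0.png

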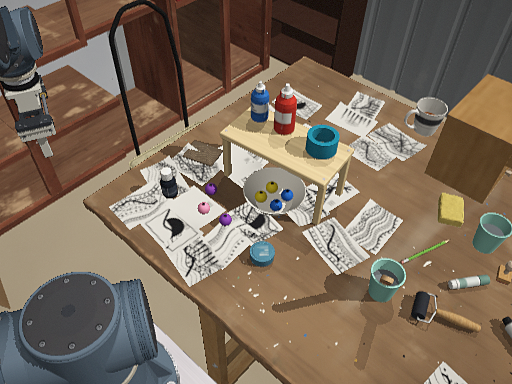

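View pics/top0.png

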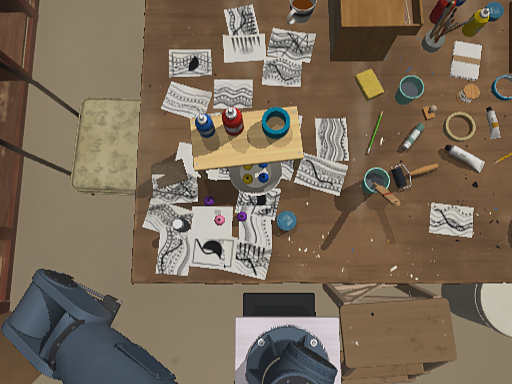

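View pics/wrist0.png

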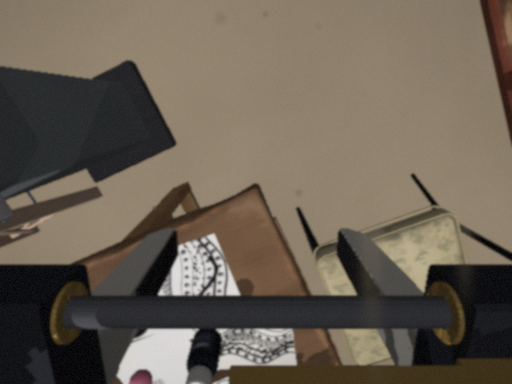

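```bash
cat > h.py <<'E'
import numpy as np,cv2
def load(n): 
    d=np.load(n); return {k:d[k] for k in d}
def cast(s,u,v,z):
    K,R,t=s["K"],s["R"],s["t"]; c=-R.T@t
    d=R.T@np.linalg.inv(K)@np.array([u,v,1.]); return c+d*(z-c[2])/d[2]
def dep(s,u,v):
    K,R,t=s["K"],s["R"],s["t"]; z=s["range_z"][int(round(v)),int(round(u))]
    return R.T@(np.linalg.inv(K)@np.array([u,v,1.])*z-t)
def crop(s,x0,y0,x1,y1,f,name):
    cv2.imwrite(name,cv2.resize(s["pixels"][y0:y1,x0:x1,::-1],None,fx=f,fy=f,interpolation=cv2.INTER_CUBIC))
E
python3 - <<'E'
from h import *
t=load("/tmp/top0.npz");s=load("/tmp/scene0.npz")
crop(t,340,150,440,225,8,"pics/tpot.png")
crop(s,340,230,440,305,8,"pics/spot.png")
crop(t,140,90,320,225,4.4,"pics/tbowl.png")
crop(s,140,120,370,270,3.4,"pics/sbowl.png")
E
```

```text
(no output)
```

View pics/tpot.png

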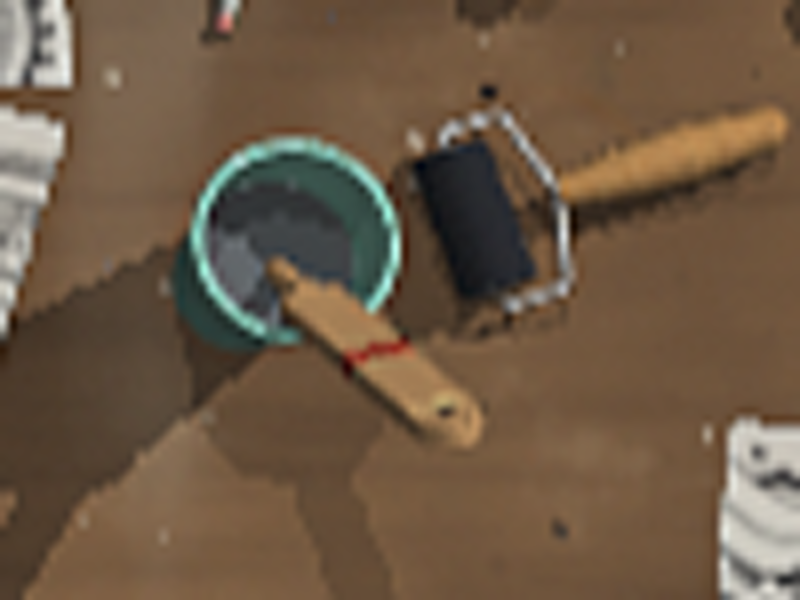

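View pics/spot.png

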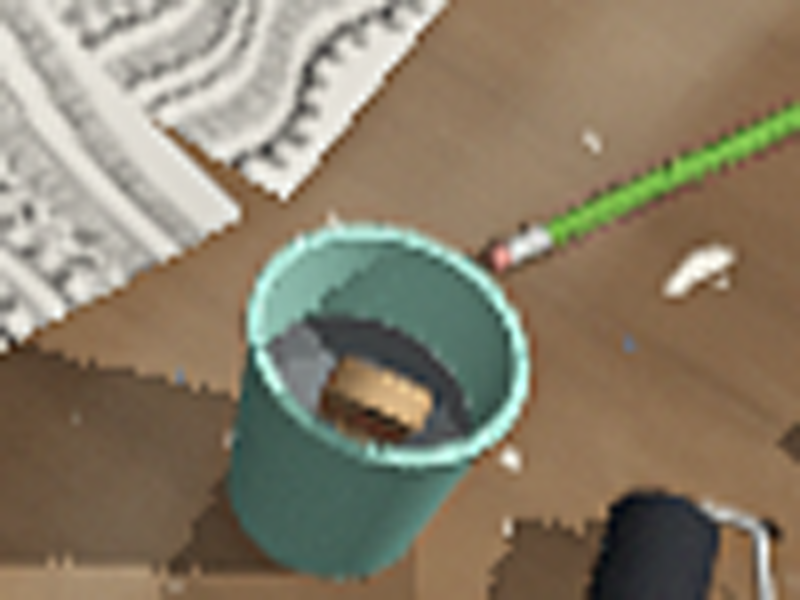

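View pics/tbowl.png

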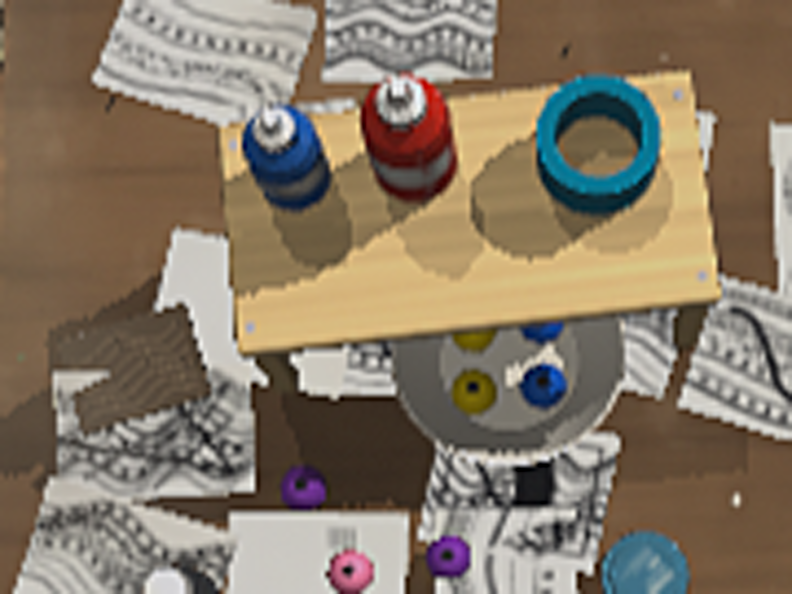

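View pics/sbowl.png

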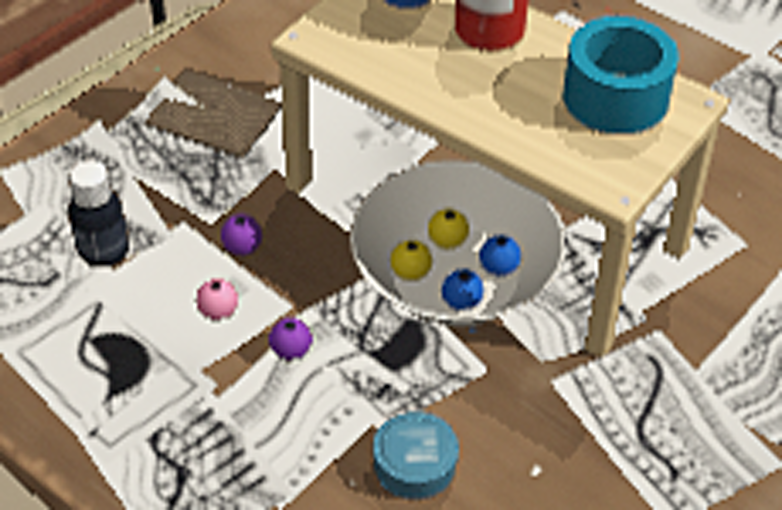

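```bash
python3 - <<'E'
from h import *
t=load("/tmp/top0.npz");s=load("/tmp/scene0.npz")
def P(n,p): print(n,np.round(p,4))
def cloud(S):
    K,R,tt=S["K"],S["R"],S["t"]; z=S["range_z"]; v,u=np.mgrid[:z.shape[0],:z.shape[1]]
    c=np.stack([(u-K[0,2])/K[0,0]*z,(v-K[1,2])/K[1,1]*z,z],-1); return (c-tt)@R
ct=cloud(t);cs=cloud(s)
np.save("/tmp/ct.npy",ct);np.save("/tmp/cs.npy",cs)
for n,a,b in [("end",460,430),("end2",445,410),("band",380,352),("mid",350,320),("hl",310,300),("rim far",293,143),("rim left",198,240),("rim right",395,240),("floor",320,230)]:
    P(n,dep(t,340+a/8,150+b/8))
# rim ellipse -> rim points by height
for nm,c,box in (("top",ct,(355,160,400,205)),("scene",cs,(360,250,415,305))):
    x0,y0,x1,y1=box; q=c[y0:y1,x0:x1].reshape(-1,3)
    hsv=cv2.cvtColor((t if nm=="top" else s)["pixels"],cv2.COLOR_RGB2HSV)[y0:y1,x0:x1].reshape(-1,3)
    m=(abs(q[:,2]-.085)<.006)&(hsv[:,0]>75)&(hsv[:,0]<95)&(hsv[:,1]>60)
    q=q[m]; A=np.c_[2*q[:,:2],np.ones(len(q))]; sol=np.linalg.lstsq(A,(q[:,:2]**2).sum(1),rcond=None)[0]
    print(nm,"pot fit",len(q),sol[:2].round(4),np.sqrt(sol[2]+sol[0]**2+sol[1]**2).round(4))
# stick cloud from top, wood hue and above
x0,y0,x1,y1=370,180,402,207
q=ct[y0:y1,x0:x1].reshape(-1,3); h=cv2.cvtColor(t["pixels"],cv2.COLOR_RGB2HSV)[y0:y1,x0:x1].reshape(-1,3)
m=(q[:,2]>.095)&(q[:,0]<.6)
q=q[m]; c=q.mean(0); U,S,V=np.linalg.svd(q-c); print(len(q),c.round(4),S.round(3)); ax=V[0]*np.sign(V[0][2]); print("axis",ax.round(3),"lean",np.degrees(np.arccos(ax[2])).round(1),"normal",V[2].round(3))
pr=(q-c)@ax; print("ends",(c+ax*pr.max()).round(4),(c+ax*pr.min()).round(4), "width",np.ptp((q-c)@V[1]))
# bowl rim
for nm,c,S,box in (("top",ct,t,(225,158,287,200)),("scene",cs,s,(238,160,310,220))):
    x0,y0,x1,y1=box; q=c[y0:y1,x0:x1].reshape(-1,3)
    m=abs(q[:,2]-.049)<.003; q=q[m]
    q=q[np.hypot(*(q[:,:2]-np.median(q[:,:2],0)).T)<.12]
    for it in range(3):
        A=np.c_[2*q[:,:2],np.ones(len(q))]; sol=np.linalg.lstsq(A,(q[:,:2]**2).sum(1),rcond=None)[0]; rr=np.sqrt(sol[2]+sol[0]**2+sol[1]**2)
        d=np.hypot(*(q[:,:2]-sol[:2]).T)-rr; 
        print(nm,"bowl",len(q),sol[:2].round(4),rr.round(4),d.std().round(4)); q=q[abs(d)<.006]
# shelf top
for nm,c in (("top",ct),("scene",cs)):
    m=(abs(c[...,2]-.168)<.006)&(c[...,0]>.3)&(c[...,0]<.9)&(abs(c[...,1])<.4)
    m=cv2.morphologyEx(m.astype(np.uint8),cv2.MORPH_OPEN,np.ones((3,3)))
    q=c[m>0][:,:2].astype(np.float32); rc=cv2.minAreaRect(q); print(nm,len(q),rc, cv2.boxPoints(rc).round(4).tolist())
E
```

```text
end [ 0.4721 -0.2993  0.1917]
end2 [ 0.4797 -0.2962  0.1869]
band [ 0.5079 -0.2891  0.1397]
mid [ 0.524  -0.286   0.1153]
hl [ 0.5356 -0.278   0.0928]
rim far [ 0.5967 -0.2756  0.0903]
rim left [ 0.5679 -0.2483  0.0479]
rim right [ 0.5598 -0.3131  0.0859]
floor [ 0.5709 -0.2948  0.0513]
top pot fit 106 [ 0.5591 -0.2739] 0.0364
scene pot fit 152 [ 0.5583 -0.2757] 0.0364
197 [ 0.496  -0.2826  0.1686] [2.184 0.267 0.087]
axis [-0.169  0.265  0.949] lean 18.3 normal [-0.717  0.627 -0.303]
ends [0.289  0.0431 1.3332] [ 0.5089 -0.3029  0.0958] width 0.07312091744698034
top bowl 132 [0.6031 0.0947] 0.0806 0.0022
top bowl 131 [0.6033 0.0948] 0.0807 0.0021
top bowl 130 [0.6032 0.0948] 0.0807 0.002
scene bowl 247 [0.6033 0.0932] 0.0823 0.0021
scene bowl 246 [0.6033 0.0931] 0.0823 0.002
scene bowl 246 [0.6033 0.0931] 0.0823 0.002
top 4414 ((0.6485136151313782, -0.009068399667739868), (0.6026923656463623, 0.23220494389533997), 80.58567810058594) [[0.4846999943256378, -0.2874000072479248], [0.7138000130653381, -0.325300008058548], [0.8123000264167786, 0.26919999718666077], [0.583299994468689, 0.30720001459121704]]
scene 3879 ((0.6707550287246704, 0.1178102195262909), (0.16403646767139435, 0.32048484683036804), 6.3385772705078125) [[0.5715000033378601, 0.2680000066757202], [0.6068999767303467, -0.05050000175833702], [0.7699999809265137, -0.03240000084042549], [0.7346000075340271, 0.28610000014305115]]
```

```bash
python3 - <<'E'
from h import *
t=load("/tmp/top0.npz");s=load("/tmp/scene0.npz");ct=np.load("/tmp/ct.npy");cs=np.load("/tmp/cs.npy")
def fit(c,img,box,zmin):
    x0,y0,x1,y1=box; q=c[y0:y1,x0:x1].reshape(-1,3); h=cv2.cvtColor(img,cv2.COLOR_RGB2HSV)[y0:y1,x0:x1].reshape(-1,3)
    m=(q[:,2]>zmin)&(q[:,2]<.25)&(np.hypot(q[:,0]-.52,q[:,1]+.285)<.1)&((h[:,0]<25)|(h[:,0]>170))
    q=q[m]
    for i in range(4):
        c0=q.mean(0); U,S,V=np.linalg.svd(q-c0); d=abs((q-c0)@V[2]); q=q[d<max(.003,2*d.std())]
    ax=V[0]*np.sign(V[0][2]); pr=(q-c0)@ax
    print(len(q),c0.round(4),"ax",ax.round(3),np.degrees(np.arccos(ax[2])).round(1),"n",V[2].round(3),"w",np.ptp((q-c0)@V[1]).round(4),"top",(c0+ax*pr.max()).round(4),"low",(c0+ax*pr.min()).round(4),"d",d.max().round(4))
fit(ct,t["pixels"],(370,180,402,207),.10)
fit(cs,s["pixels"],(376,268,398,290),.10)
for nm,S,c in (("top",t,ct),("scene",s,cs)):
    hsv=cv2.cvtColor(S["pixels"],cv2.COLOR_RGB2HSV)
    for col,lo,hi in (("yel",(20,120,60),(35,255,255)),("blu",(105,130,60),(125,255,255))):
        m=cv2.inRange(hsv,np.array(lo),np.array(hi)); n,l,st,ce=cv2.connectedComponentsWithStats(m)
        for i in range(1,n):
            if st[i,4]<20: continue
            p=cast(S,*ce[i],.023)
            if np.hypot(p[0]-.603,p[1]-.094)<.09:
                e=np.array([.9939,.1105]);f=np.array([-.1105,.9939]); d=p[:2]-[.6033,.094]; print(nm,col,st[i,4],p.round(4),"dish",(d@e).round(4),(d@f).round(4))
E
```

```text
147 [ 0.5009 -0.2886  0.149 ] ax [-0.502 -0.136  0.854] 31.4 n [0.821 0.233 0.52 ] w 0.0258 top [ 0.4731 -0.2961  0.1962] low [ 0.529  -0.2809  0.1011] d 0.003
70 [ 0.4831 -0.295   0.1668] ax [-0.463 -0.122  0.878] 28.6 n [0.853 0.207 0.479] w 0.0241 top [ 0.4689 -0.2987  0.1937] low [ 0.5181 -0.2858  0.1004] d 0.003
top yel 38 [0.6196 0.1197 0.023 ] dish 0.019 0.0237
top yel 74 [0.5797 0.1204 0.023 ] dish -0.0205 0.0289
top blu 26 [0.6242 0.0699 0.023 ] dish 0.0181 -0.0263
top blu 63 [0.5836 0.0689 0.023 ] dish -0.0224 -0.0227
scene yel 101 [0.6246 0.1198 0.023 ] dish 0.024 0.0233
scene yel 103 [0.5785 0.1198 0.023 ] dish -0.0218 0.0283
scene blu 100 [0.631  0.0698 0.023 ] dish 0.0249 -0.0271
scene blu 101 [0.583  0.0691 0.023 ] dish -0.023 -0.0225
```

```bash
cat >> h.py <<'E'
from scipy.spatial.transform import Rotation as Rn
LEAN=np.radians(30.8)
def orient(az,lean=LEAN):  # az: azimuth (deg) of stick-top lean direction
    a=np.radians(az); h=np.array([np.cos(a),np.sin(a),0]); zz=np.array([0,0,1.])
    ax=np.sin(lean)*h+np.cos(lean)*zz; n=-np.cos(lean)*h+np.sin(lean)*zz
    return Rn.from_matrix(np.c_[np.cross(n,-ax),n,-ax]),ax
def togo(o,p,Rt):
    R0=Rn.from_quat(o["ee_rot"]); d=np.array(p)-o["ee_pos"]
    rv=(R0.inv()*Rt).as_rotvec()
    print("pos",np.round(o["ee_pos"],4),"d_world",d.round(4),"tool now",R0.inv().apply(d).round(4),"rotvec",rv.round(4),"tool target-frame",Rt.inv().apply(d).round(4))
E
python3 - <<'E'
from station import r
from h import *
Rt,ax=orient(-165); print(ax)
tip=np.array([.5776,-.2677,.005])
print("grasp",(tip+.172*ax).round(4))
o=r.get_obs(); togo(o,tip+.262*ax,Rt); togo(o,tip+.172*ax,Rt)
E
```

```text
[-0.49459543 -0.13252645  0.8589599 ]
grasp [ 0.4925 -0.2905  0.1527]
pos [0.2265 0.5009 0.2372] d_world [ 0.2215 -0.8033 -0.0072] tool now [-0.5329 -0.6407  0.0077] rotvec [-0.5026 -0.2372  0.8624] tool target-frame [-0.8333  0.0015  0.0093]
pos [0.2265 0.5009 0.2372] d_world [ 0.266  -0.7914 -0.0845] tool now [-0.5685 -0.6114  0.085 ] rotvec [-0.5026 -0.2372  0.8624] tool target-frame [-0.8333  0.0015  0.0993]
```

>>> {"api": "step_arm", "payload": {"commands": [{"offset": [-0.042, -0.05, 0], "delta_rot": [0, 0, 0], "jaw": 0}, {"offset": [-0.042, -0.05, 0], "delta_rot": [0, 0, 0], "jaw": 0}, {"offset": [-0.042, -0.05, 0], "delta_rot": [0, 0, 0], "jaw": 0}, {"offset": [-0.042, -0.05, 0], "delta_rot": [0, 0, 0], "jaw": 0}, {"offset": [-0.042, -0.05, 0], "delta_rot": [0, 0, 0], "jaw": 0}, {"offset": [-0.042, -0.05, 0], "delta_rot": [0, 0, 0], "jaw": 0}, {"offset": [-0.042, -0.05, 0], "delta_rot": [0, 0, 0], "jaw": 0}, {"offset": [-0.042, -0.05, 0], "delta_rot": [0, 0, 0], "jaw": 0}, {"offset": [-0.042, -0.05, 0], "delta_rot": [0, 0, 0], "jaw": 0}, {"offset": [-0.042, -0.05, 0], "delta_rot": [0, 0, 0], "jaw": 0}, {"offset": [-0.042, -0.05, 0], "delta_rot": [0, 0, 0], "jaw": 0}, {"offset": [-0.03, -0.04, 0], "delta_rot": [0, 0, 0], "jaw": 0}]}}

```text
time_s: 1.65
ee_pos: [0.4236, -0.212, 0.2375]
ee_rot: [0.211, 0.977, 0.0, 0.0]
ft_force: [0.4, 0.6, -0.3]
opening: 0.0927
```

>>> {"api": "step_arm", "payload": {"commands": [{"offset": [0, 0, 0], "delta_rot": [-0.072, -0.034, 0.123], "jaw": 0}, {"offset": [0, 0, 0], "delta_rot": [-0.072, -0.034, 0.123], "jaw": 0}, {"offset": [0, 0, 0], "delta_rot": [-0.072, -0.034, 0.123], "jaw": 0}, {"offset": [0, 0, 0], "delta_rot": [-0.072, -0.034, 0.123], "jaw": 0}, {"offset": [0, 0, 0], "delta_rot": [-0.072, -0.034, 0.123], "jaw": 0}, {"offset": [0, 0, 0], "delta_rot": [-0.072, -0.034, 0.123], "jaw": 0}, {"offset": [0, 0, 0], "delta_rot": [-0.072, -0.034, 0.123], "jaw": 0}, {"offset": [0, 0, 0], "delta_rot": [0, 0, 0], "jaw": 0}]}}

```text
time_s: 2.65
ee_pos: [0.4227, -0.2094, 0.2372]
ee_rot: [0.587, 0.765, 0.212, 0.162]
ft_force: [-0.1, 0.5, -0.3]
opening: 0.0928
```

```bash
python3 - <<'E'
from station import r
from h import *
Rt,ax=orient(-165)
tip=np.array([.5776,-.2677,.005])
o=r.get_obs(); togo(o,tip+.262*ax,Rt); print(o["time_s"],o["joint_pos"])
w=r.snapshot("wrist"); cv2.imwrite("pics/w1.png",w["pixels"][:,:,::-1])
K,R,t=w["K"],w["R"],w["t"]
for s in (.12,.15,.22): 
    c=R@(tip+s*ax)+t; print(s,(K@c/c[2]).round(1))
E
```

```text
pos [ 0.4227 -0.2094  0.2372] d_world [ 0.0253 -0.093  -0.0072] tool now [-0.0964 -0.0034  0.0062] rotvec [ 0.0013 -0.0013  0.0003] tool target-frame [-0.0964 -0.0034  0.0064]
2.65 [-0.81362809  0.09200111  2.09066576  0.6765049   0.80689589 -1.51681403]
0.12 [253.  272.4   1. ]
0.15 [252.6 288.5   1. ]
0.22 [251.5 341.3   1. ]
```

View pics/w1.png

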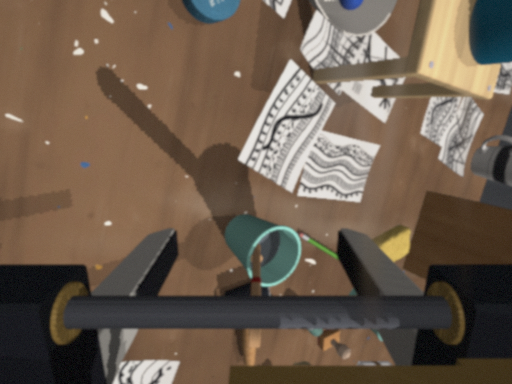

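>>> {"api": "step_arm", "payload": {"commands": [{"offset": [-0.048, -0.002, 0.003], "delta_rot": [0, 0, 0], "jaw": 0}, {"offset": [-0.048, -0.001, 0.003], "delta_rot": [0, 0, 0], "jaw": 0}, {"offset": [0, 0, 0], "delta_rot": [0, 0, 0], "jaw": 0}]}}

```text
time_s: 3.08
ee_pos: [0.4496, -0.3045, 0.2306]
ee_rot: [0.586, 0.766, 0.211, 0.162]
ft_force: [0.2, 1.0, -0.3]
opening: 0.0932
```

```bash
python3 - <<'E'
from station import r
from h import *
Rt,ax=orient(-165)
tip=np.array([.5776,-.2677,.005])
o=r.get_obs(); togo(o,tip+.262*ax,Rt); togo(o,tip+.172*ax,Rt); print(o["time_s"],o["joint_pos"])
w=r.snapshot("wrist"); cv2.imwrite("pics/w2.png",w["pixels"][:,:,::-1]); np.savez("/tmp/w2.npz",**w)
K,R,t=w["K"],w["R"],w["t"]
for s in (.12,.15,.22): 
    c=R@(tip+s*ax)+t; print(s,(K@c/c[2]).round(1),c[2])
E
```

```text
pos [ 0.4496 -0.3045  0.2306] d_world [-0.0016  0.0021 -0.0005] tool now [ 0.0024 -0.0011 -0.0001] rotvec [ 0.0007 -0.0004  0.0025] tool target-frame [ 0.0024 -0.0011 -0.0001]
pos [ 0.4496 -0.3045  0.2306] d_world [ 0.0429  0.014  -0.0778] tool now [ 0.0024 -0.0012  0.0899] rotvec [ 0.0007 -0.0004  0.0025] tool target-frame [ 0.0024 -0.0011  0.0899]
3.075 [-0.91127482  0.25680921  1.90417647  0.66488069  0.87301081 -1.58507288]
0.12 [255.  184.3   1. ] 0.2982063211205238
0.15 [254.8 193.    1. ] 0.2694212408397497
0.22 [254.1 223.1   1. ] 0.2022560535179435
```

View pics/w2.png

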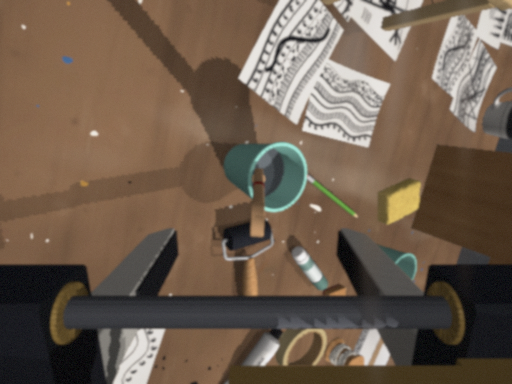

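```bash
python3 - <<'E'
from h import *
w=load("/tmp/w2.npz"); crop(w,205,150,305,245,6,"pics/w2c.png")
hsv=cv2.cvtColor(w["pixels"],cv2.COLOR_RGB2HSV)
for v in (190,200,210,220,230):
    row=w["range_z"][v,240:276]; print(v,row.round(3).tolist()[8:30])
E
```

```text
190 [0.3330000042915344, 0.32499998807907104, 0.3240000009536743, 0.32600000500679016, 0.32600000500679016, 0.25099998712539673, 0.2460000067949295, 0.24400000274181366, 0.24400000274181366, 0.24500000476837158, 0.24400000274181366, 0.24400000274181366, 0.24500000476837158, 0.24500000476837158, 0.24500000476837158, 0.24699999392032623, 0.37599998712539673, 0.37700000405311584, 0.3779999911785126, 0.3779999911785126, 0.3790000081062317, 0.3799999952316284]
200 [0.42899999022483826, 0.42800000309944153, 0.42800000309944153, 0.4309999942779541, 0.4300000071525574, 0.22100000083446503, 0.2199999988079071, 0.2199999988079071, 0.21899999678134918, 0.2199999988079071, 0.21799999475479126, 0.21899999678134918, 0.21899999678134918, 0.21899999678134918, 0.2199999988079071, 0.22100000083446503, 0.2240000069141388, 0.36800000071525574, 0.36899998784065247, 0.36899998784065247, 0.36899998784065247, 0.3700000047683716]
210 [0.4309999942779541, 0.4320000112056732, 0.43299999833106995, 0.4350000023841858, 0.20800000429153442, 0.20800000429153442, 0.20800000429153442, 0.20800000429153442, 0.208000004
[... 502 characters left out ...]
023841858, 0.20499999821186066, 0.20499999821186066, 0.20600000023841858, 0.20600000023841858, 0.20600000023841858, 0.20600000023841858, 0.42800000309944153, 0.42800000309944153, 0.42800000309944153, 0.45399999618530273, 0.45500001311302185]
230 [0.40700000524520874, 0.40799999237060547, 0.40799999237060547, 0.2070000022649765, 0.20800000429153442, 0.20800000429153442, 0.2070000022649765, 0.20800000429153442, 0.20800000429153442, 0.20600000023841858, 0.2070000022649765, 0.20800000429153442, 0.20800000429153442, 0.20900000631809235, 0.20800000429153442, 0.20800000429153442, 0.4180000126361847, 0.4180000126361847, 0.4180000126361847, 0.41999998688697815, 0.42100000381469727, 0.421999990940094]
```

View pics/w2c.png

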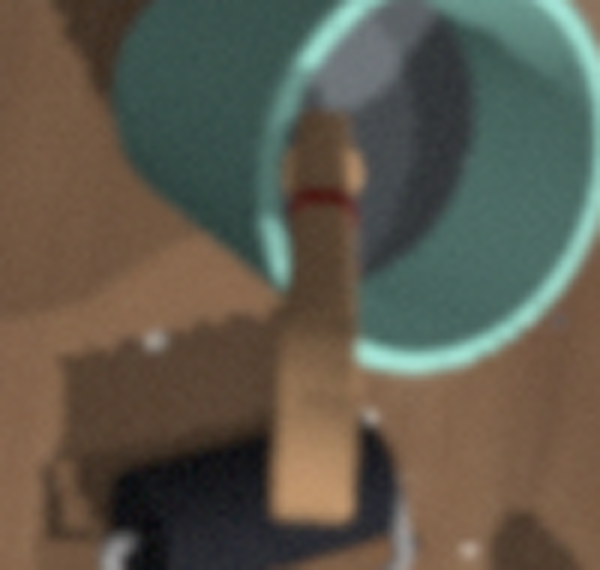

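>>> {"api": "step_arm", "payload": {"commands": [{"offset": [0.002, 0.001, 0.02], "delta_rot": [0, 0, 0], "jaw": 0}, {"offset": [0, 0, 0.025], "delta_rot": [0, 0, 0], "jaw": 0}, {"offset": [0, 0, 0.025], "delta_rot": [0, 0, 0], "jaw": 0}, {"offset": [0, 0, 0.02], "delta_rot": [0, 0, 0], "jaw": 0}, {"offset": [0, 0, 0], "delta_rot": [0, 0, 0], "jaw": 0}]}}

```text
time_s: 3.75
ee_pos: [0.4939, -0.2868, 0.1534]
ee_rot: [0.586, 0.766, 0.212, 0.161]
ft_force: [0.6, -1.0, -0.2]
opening: 0.0931
```

```bash
python3 - <<'E'
from station import r
from h import *
Rt,ax=orient(-165)
tip=np.array([.5776,-.2677,.005])
o=r.get_obs(); togo(o,tip+.172*ax,Rt); print(o["time_s"],o["joint_pos"])
w=r.snapshot("wrist"); cv2.imwrite("pics/w3.png",w["pixels"][:,:,::-1]); np.savez("/tmp/w3.npz",**w)
E
```

```text
pos [ 0.4939 -0.2868  0.1534] d_world [-0.0014 -0.0037 -0.0006] tool now [-0.0032 -0.0023 -0.0006] rotvec [ 0.0011 -0.0032  0.0019] tool target-frame [-0.0032 -0.0023 -0.0006]
3.75 [-0.81696734  0.41113218  1.91612197  0.77855313  0.70228423 -1.66125363]
```

View pics/w3.png

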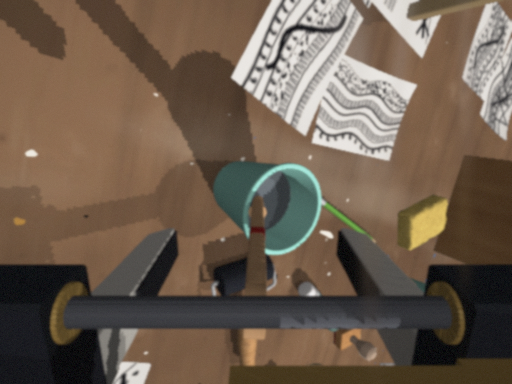

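>>> {"api": "step_arm", "payload": {"commands": [{"offset": [-0.003, 0, 0], "delta_rot": [0, 0, 0], "jaw": 0.5}, {"offset": [0, 0, 0], "delta_rot": [0, 0, 0], "jaw": 1}, {"offset": [0, 0, 0], "delta_rot": [0, 0, 0], "jaw": 1}, {"offset": [0, 0, 0], "delta_rot": [0, 0, 0], "jaw": 1}, {"offset": [0, 0, 0], "delta_rot": [0, 0, 0], "jaw": 1}, {"offset": [0, 0, 0], "delta_rot": [0, 0, 0], "jaw": 1}]}}

```text
time_s: 4.55
ee_pos: [0.4946, -0.2909, 0.1542]
ee_rot: [0.586, 0.765, 0.212, 0.162]
ft_force: [-0.2, 0.2, -0.1]
opening: 0.0378
```

```bash
python3 - <<'E'
from station import r
from h import *
Rt,ax=orient(-165)
tip=np.array([.5776,-.2677,.005])
o=r.get_obs(); togo(o,tip+.172*ax,Rt); print(o["time_s"],o["opening"],o["ft_force"])
w=r.snapshot("wrist"); cv2.imwrite("pics/w4.png",w["pixels"][:,:,::-1]); np.savez("/tmp/w4.npz",**w)
E
```

```text
pos [ 0.4946 -0.2909  0.1542] d_world [-0.0021  0.0004 -0.0015] tool now [ 0.0009 -0.0024  0.0003] rotvec [ 0.0022 -0.0007  0.0008] tool target-frame [ 0.0009 -0.0024  0.0003]
4.55 0.037796482791911 [-0.16719366  0.22980891 -0.08703057]
```

View pics/w4.png

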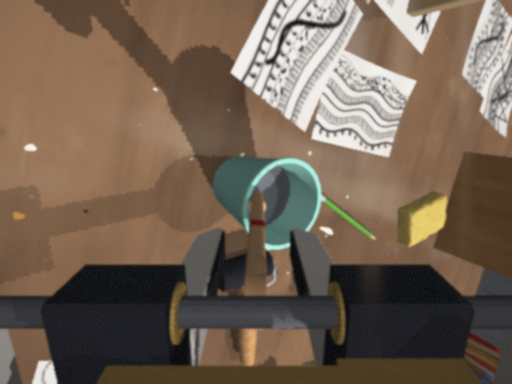

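Still closing (opening 38 mm), the stick sits midway between the fingers (col 256). I let it finish closing.

>>> {"api": "step_arm", "payload": {"commands": [{"offset": [0, 0, 0], "delta_rot": [0, 0, 0], "jaw": 1}, {"offset": [0, 0, 0], "delta_rot": [0, 0, 0], "jaw": 1}, {"offset": [0, 0, 0], "delta_rot": [0, 0, 0], "jaw": 1}, {"offset": [0, 0, 0], "delta_rot": [0, 0, 0], "jaw": 1}]}}

```text
time_s: 5.1
ee_pos: [0.4946, -0.2909, 0.1543]
ee_rot: [0.586, 0.765, 0.212, 0.162]
ft_force: [0.2, 0.3, 0.0]
opening: 0.0087
```

```bash
python3 - <<'E'
from station import r
from h import *
Rt,ax=orient(-165)
tip=np.array([.5776,-.2677,.005])
o=r.get_obs(); togo(o,tip+.172*ax,Rt); print(o["time_s"],o["opening"],o["ft_force"])
w=r.snapshot("wrist"); cv2.imwrite("pics/w5.png",w["pixels"][:,:,::-1]); np.savez("/tmp/w5.npz",**w)
E
```

```text
pos [ 0.4946 -0.2909  0.1543] d_world [-0.0021  0.0004 -0.0015] tool now [ 0.0009 -0.0025  0.0003] rotvec [ 0.0023 -0.0007  0.0009] tool target-frame [ 0.0009 -0.0025  0.0003]
5.1 0.008687568700808222 [0.24789584 0.2650433  0.02424918]
```

View pics/w5.png

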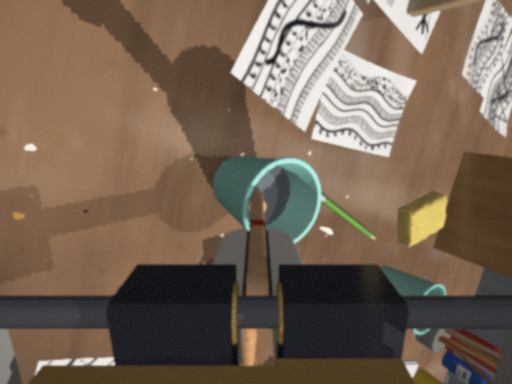

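```bash
cat > kin.py <<'E'
from h import *
from scipy.optimize import least_squares
D=[([1.0614,.3512,1.6524,0,1.1391,-.0846],[.2265,.5008,.2371]),
([-0.81362809,0.09200111,2.09066576,0.6765049,0.80689589,-1.51681403],[.4227,-.2094,.2372]),
([-0.91127482,0.25680921,1.90417647,0.66488069,0.87301081,-1.58507288],[.4496,-.3045,.2306]),
([-0.81696734,0.41113218,1.91612197,0.77855313,0.70228423,-1.66125363],[.4939,-.2868,.1534])]
def fk(q,p):
    d1,a1,L2,a3,L3,L6=p[:6]
    Rz=lambda a:Rn.from_euler('z',a); Ry=lambda a:Rn.from_euler('y',a)
    R=Rz(q[0]); x=np.array([0,0,d1])+R.apply([a1,0,0])
    R=R*Ry(q[1]); x=x+R.apply([0,0,L2])
    R=R*Ry(q[2]); x=x+R.apply([a3,0,L3])
    R=R*Rz(q[3])*Ry(q[4]); x=x+R.apply([0,0,L6])
    R=R*Rz(q[5]+p[6]); return x,R
def fitk():
    f=lambda p:np.concatenate([fk(q,list(p)+[0])[0]-x for q,x in D])
    s=least_squares(f,[.3,0,.4,0,.4,.25]); return s
E
python3 - <<'E'
from kin import *
from station import r
o=r.get_obs(); D.append((o["joint_pos"],o["ee_pos"]))
s=fitk(); print(s.x.round(4),abs(s.fun).max())
p=list(s.x)+[0]
x,R=fk(o["joint_pos"],p); print(x,o["ee_pos"]); print(R.as_matrix().round(3)); print(Rn.from_quat(o["ee_rot"]).as_matrix().round(3))
E
```

```text
[ 0.3957 -0.0612  0.5224  0.0877  0.5122  0.359 ] 0.039877368236459515
[ 0.49347916 -0.29087794  0.15212033] [ 0.49463857 -0.29087481  0.15428046]
[[-0.828 -0.26   0.496]
 [-0.223  0.966  0.134]
 [-0.514  0.    -0.858]]
[[-0.26   0.828  0.496]
 [ 0.966  0.223  0.134]
 [ 0.     0.514 -0.858]]
```

```bash
cat > kin2.py <<'E'
from kin import *
def fk(q,p):
    Rz=lambda a:Rn.from_euler('z',a); Ry=lambda a:Rn.from_euler('y',a)
    R=Rz(q[0]); x=np.array([0,0,p[0]])+R.apply([p[1],p[2],0])
    R=R*Ry(q[1]); x=x+R.apply([0,0,p[3]])
    R=R*Ry(q[2]); x=x+R.apply([p[4],0,p[5]])
    R=R*Rz(q[3]); R=R*Ry(q[4]); x=x+R.apply([p[7],p[6],p[8]])
    R=R*Rz(q[5])*Rz(np.pi/2); return x,R
def fitk():
    f=lambda p:np.concatenate([fk(q,p)[0]-x for q,x in D]+[.01*(p-np.array([.3,0,0,.4,0,.4,0,0,.25]))*.1])
    return least_squares(f,[.3,0,0,.4,0,.4,0,0,.25])
E
python3 - <<'E'
from kin2 import *
from station import r
o=r.get_obs(); D.append((o["joint_pos"],o["ee_pos"]))
s=fitk(); print(s.x.round(4),abs(s.fun).max(), abs(s.fun[:15]).round(4))
print(Rn.from_quat(o["ee_rot"]).as_matrix().round(3),fk(o["joint_pos"],s.x)[1].as_matrix().round(3))
E
```

```text
[2.587e-01 1.000e-04 4.630e-02 4.872e-01 4.080e-02 4.380e-01 2.000e-04
 3.000e-04 2.584e-01] 8.72400289118458e-05 [0. 0. 0. 0. 0. 0. 0. 0. 0. 0. 0. 0. 0. 0. 0.]
[[-0.26   0.828  0.496]
 [ 0.966  0.223  0.134]
 [ 0.     0.514 -0.858]] [[-0.26   0.828  0.496]
 [ 0.966  0.223  0.134]
 [ 0.     0.514 -0.858]]
```

```bash
cat > plan.py <<'E'
from kin2 import *
from station import r
C=np.array([.6033,.0937]); e=np.array([.9939,.1105]); f=np.array([-.1105,.9939])
P=np.array([.2587,.0001,.0463,.4872,.0408,.4380,.0002,.0003,.2584])
S=.173
def ik(x,R,q0):
    g=lambda q:np.r_[fk(q,P)[0]-x,.3*(fk(q,P)[1].inv()*R).as_rotvec()]
    s=least_squares(g,q0,bounds=([-2.75,-.79,.01,-1.57,.07,-2.87],[2.75,2.1,2.65,4.71,3.14,2.87])); return s.x,abs(s.fun).max()
def tcp(xd,yd,z,az,lean=LEAN):
    R,ax=orient(az,lean); t=np.r_[C+xd*e+yd*f,z]; return t+S*ax,R
E
python3 - <<'E'
from plan import *
q=r.get_obs()["joint_pos"]
for az in (-173.7,-165):
  for lean in (30.8,26):
    qq=q
    for (a,b,z) in [(-.02,0,.095),(.03,0,.015),(0,-.03,.015),(-.03,0,.015),(0,.03,.015),(.03,0,.015)]:
        x,R=tcp(a,b,z,az,np.radians(lean)); qq,er=ik(x,R,qq); print(az,lean,(a,b,z),qq.round(3),er.round(4))
x,R=tcp(-.021,-.0015,.095,-173.7); o=r.get_obs()
R0=Rn.from_quat(o["ee_rot"]); o2=dict(o); o2["ee_pos"]=o["ee_pos"]+R0.apply([0,0,-.11]); togo(o2,x,R)
E
```

```text
-173.7 30.8 (-0.02, 0, 0.095) [ 0.057  0.056  2.11   0.064  0.439 -0.104] 0.0
-173.7 30.8 (0.03, 0, 0.015) [ 0.063  0.288  2.074  0.099  0.244 -0.137] 0.0
-173.7 30.8 (0, -0.03, 0.015) [-0.018  0.239  2.146  0.288  0.232 -0.39 ] 0.0
-173.7 30.8 (-0.03, 0, 0.015) [ 0.055  0.191  2.212  0.139  0.204 -0.183] 0.0
-173.7 30.8 (0, 0.03, 0.015) [ 0.137  0.245  2.136 -0.062  0.223  0.084] 0.0
-173.7 30.8 (0.03, 0, 0.015) [ 0.063  0.288  2.074  0.099  0.244 -0.137] 0.0
-173.7 26 (-0.02, 0, 0.095) [ 0.061  0.093  2.02   0.039  0.576 -0.077] 0.0
-173.7 26 (0.03, 0, 0.015) [ 0.067  0.308  1.985  0.049  0.396 -0.085] 0.0
-173.7 26 (0, -0.03, 0.015) [-0.008  0.258  2.058  0.14   0.378 -0.237] 0.0
-173.7 26 (-0.03, 0, 0.015) [ 0.06   0.209  2.126  0.064  0.354 -0.105] 0.0
-173.7 26 (0, 0.03, 0.015) [ 0.135  0.264  2.049 -0.03   0.375  0.05 ] 0.0
-173.7 26 (0.03, 0, 0.015) [ 0.067  0.308  1.985  0.049  0.396 -0.085] 0.0
-165 30.8 (-0.02, 0, 0.095) [-0.033  0.06   2.106  0.329  0.479 -0.549] 0.0
-165 30.8 (0.03, 0, 0.015) [-0.016  0.291  2.07   0.504  0.295 -0.726] 0.0
-165 30.8 (0, -0.03, 0.015) [-0
[... 181 characters left out ...]
55 -0.609] 0.0
-165 30.8 (0.03, 0, 0.015) [-0.016  0.291  2.07   0.504  0.295 -0.726] 0.0
-165 26 (-0.02, 0, 0.095) [-0.01   0.095  2.018  0.21   0.6   -0.42 ] 0.0
-165 26 (0.03, 0, 0.015) [ 0.003  0.31   1.982  0.276  0.423 -0.486] 0.0
-165 26 (0, -0.03, 0.015) [-0.075  0.263  2.05   0.362  0.421 -0.638] 0.0
-165 26 (-0.03, 0, 0.015) [-0.013  0.211  2.123  0.321  0.387 -0.547] 0.0
-165 26 (0, 0.03, 0.015) [ 0.067  0.263  2.051  0.225  0.39  -0.384] 0.0
-165 26 (0.03, 0, 0.015) [ 0.003  0.31   1.982  0.276  0.423 -0.486] 0.0
pos [ 0.44   -0.3056  0.2486] d_world [ 0.0545  0.3857 -0.005 ] tool now [0.3583 0.1285 0.0829] rotvec [ 0.0022 -0.0786  0.1313] tool target-frame [0.3774 0.0803 0.0537]
```

>>> {"api": "step_arm", "payload": {"commands": [{"offset": [0, 0, -0.02], "delta_rot": [0, 0, 0], "jaw": 1}, {"offset": [0, 0, -0.045], "delta_rot": [0, 0, 0], "jaw": 1}, {"offset": [0, 0, -0.045], "delta_rot": [0, 0, 0], "jaw": 1}, {"offset": [0, 0, 0], "delta_rot": [0, 0, 0], "jaw": 1}]}}

```text
time_s: 5.65
ee_pos: [0.4394, -0.307, 0.2521]
ee_rot: [0.586, 0.765, 0.211, 0.165]
ft_force: [0.4, -0.1, -0.1]
opening: 0.0087
```

```bash
python3 - <<'E'
from plan import *
w=r.snapshot("wrist"); cv2.imwrite("pics/w6.png",w["pixels"][:,:,::-1])
s=r.snapshot("top"); crop(s,330,130,450,230,6,"pics/t6.png"); np.savez("/tmp/t6.npz",**s)
s=r.snapshot("scene"); crop(s,330,190,450,310,5,"pics/s6.png"); np.savez("/tmp/s6.npz",**s)
o=r.get_obs(); R0=Rn.from_quat(o["ee_rot"]); print(o["time_s"],o["ee_pos"],o["opening"],o["ft_force"])
tip=o["ee_pos"]+R0.apply([0,0,S]); print("tip",tip.round(4))
for n in("top","scene"):
    s=load({"top":"/tmp/t6.npz","scene":"/tmp/s6.npz"}[n]); 
    for k in (0,.085,.15): c=s["R"]@(tip-k*R0.apply([0,0,1]))+s["t"]; print(n,k,(s["K"]@c/c[2]).round(1))
t=np.r_[C-.021*e-.0015*f,.095]; print("tool togo",R0.inv().apply(t-tip).round(4))
E
```

```text
5.8 [ 0.43980393 -0.30529568  0.24823206] 0.009056097771453185 [-0.70425583 -1.19448138 -0.26710833]
tip [ 0.5256 -0.2821  0.0998]
top 0 [380.9 190.4   1. ]
top 0.085 [393.  200.7   1. ]
top 0.15 [403.4 209.6   1. ]
scene 0 [384.1 280.6   1. ]
scene 0.085 [386.1 278.4   1. ]
scene 0.15 [387.9 276.4   1. ]
tool togo [0.3444 0.1276 0.0822]
```

View pics/t6.png

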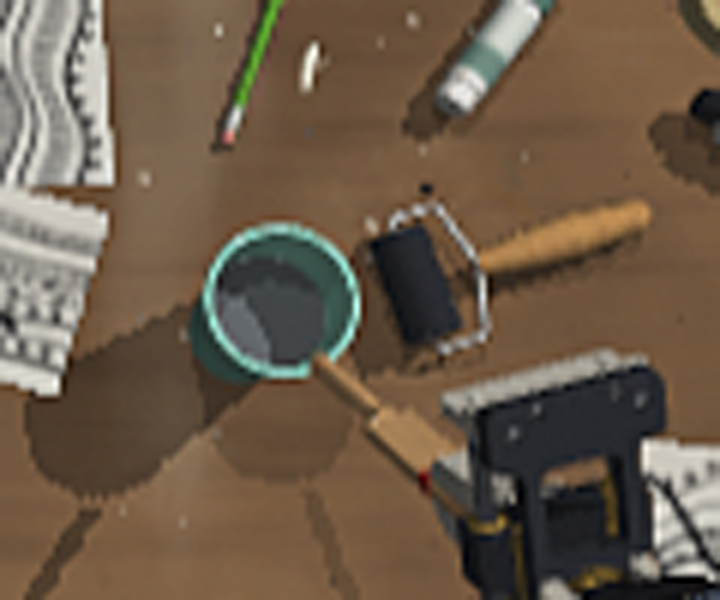

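View pics/s6.png

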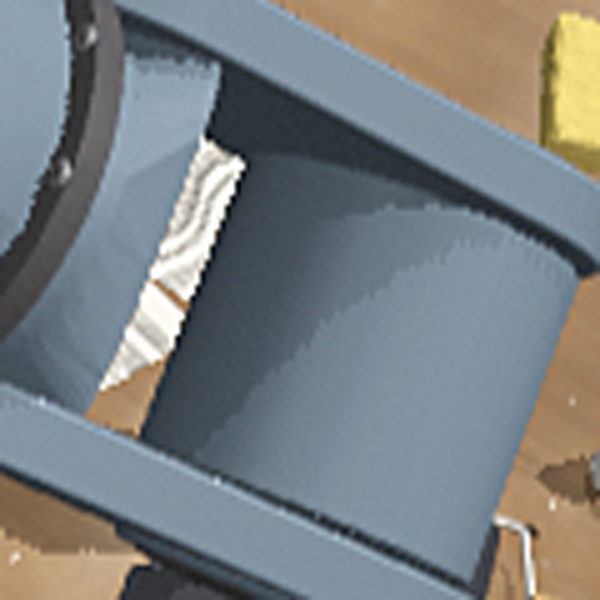

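View pics/w6.png

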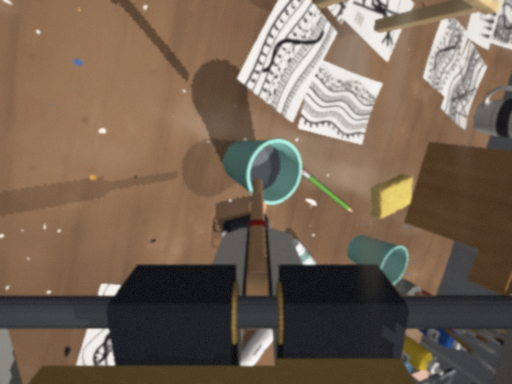

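```bash
python3 - <<'E'
from plan import *
o=r.get_obs()
s=r.snapshot("top"); crop(s,370,170,420,220,12,"pics/t7.png"); np.savez("/tmp/t7.npz",**s)
R0=Rn.from_quat(o["ee_rot"]); print(o["time_s"],o["ee_pos"])
tip=o["ee_pos"]+R0.apply([0,0,S]); print("tip",tip.round(4))
for k in (0,.085,.144): c=s["R"]@(tip-k*R0.apply([0,0,1]))+s["t"]; print(k,((s["K"]@c/c[2])[:2]-[370,170])*12+6, dep(s,*(s["K"]@c/c[2])[:2]))
E
```

```text
5.8 [ 0.43980393 -0.30529568  0.24823206]
tip [ 0.5256 -0.2821  0.0998]
0 [137.29677331 250.57975191] [ 0.52540071 -0.28182038  0.10082942]
0.085 [282.24754552 374.27652716] [ 0.48199804 -0.29054289  0.18234475]
0.144 [395.12214439 470.60042855] [ 0.45112412 -0.29367138  0.24688009]
```

View pics/t7.png

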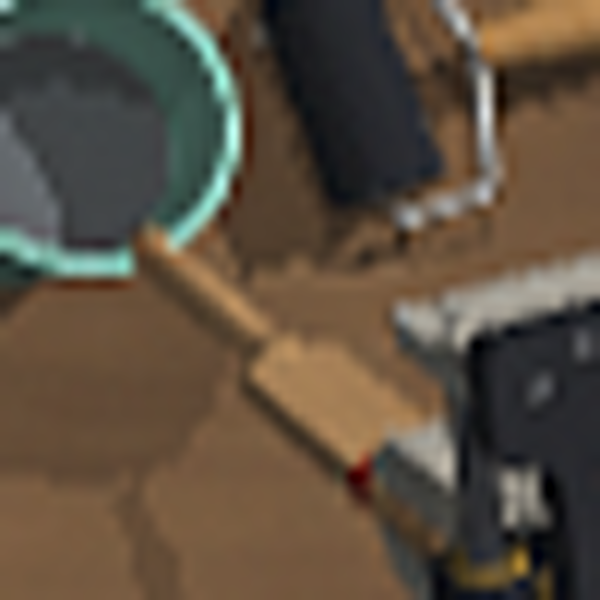

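>>> {"api": "step_arm", "payload": {"commands": [{"offset": [0.02, 0.008, 0.005], "delta_rot": [0, 0, 0], "jaw": 1}, {"offset": [0.04, 0.015, 0.01], "delta_rot": [0, 0, 0], "jaw": 1}, {"offset": [0.045, 0.016, 0.011], "delta_rot": [0, 0, 0], "jaw": 1}, {"offset": [0.045, 0.016, 0.011], "delta_rot": [0, 0, 0], "jaw": 1}, {"offset": [0.045, 0.016, 0.011], "delta_rot": [0, 0, 0], "jaw": 1}, {"offset": [0.045, 0.016, 0.011], "delta_rot": [0, 0, 0], "jaw": 1}, {"offset": [0.045, 0.016, 0.011], "delta_rot": [0, 0, 0], "jaw": 1}, {"offset": [0.04, 0.016, 0.01], "delta_rot": [0, 0, 0], "jaw": 1}, {"offset": [0.015, 0.007, 0.003], "delta_rot": [0, 0, 0], "jaw": 1}, {"offset": [0, 0, 0], "delta_rot": [0, 0, 0], "jaw": 1}, {"offset": [0, 0, 0], "delta_rot": [0, 0, 0], "jaw": 1}]}}

```text
time_s: 7.22
ee_pos: [0.4967, 0.062, 0.2418]
ee_rot: [0.586, 0.765, 0.212, 0.162]
ft_force: [-0.2, -0.4, 0.0]
opening: 0.0088
```

```bash
cat > st.py <<'E'
from plan import *
import sys
tag=sys.argv[1]
o=r.get_obs(); R0=Rn.from_quat(o["ee_rot"]); tip=o["ee_pos"]+R0.apply([0,0,S])
print(o["time_s"],o["joint_pos"].round(3),o["opening"],o["ft_force"].round(1))
d=tip[:2]-C; print("tip world",tip.round(4),"dish",(d@e).round(4),(d@f).round(4),tip[2].round(4))
print("tool axes dish e,f,z:",R0.inv().apply([*e,0]).round(3),R0.inv().apply([*f,0]).round(3),R0.inv().apply([0,0,1]).round(3))
for a in sys.argv[2:]:
    a=[float(v) for v in a.split(",")]; t=np.r_[C+a[0]*e+a[1]*f,a[2]]; print(a,R0.inv().apply(t-tip).round(4))
s=r.snapshot("top"); crop(s,215,130,305,200,8,f"pics/t{tag}.png"); np.savez("/tmp/t.npz",**s)
c=s["R"]@tip+s["t"]; print("tip in crop",(((s["K"]@c/c[2])[:2]-[215,130])*8+4).round(0))
s=r.snapshot("wrist"); cv2.imwrite(f"pics/w{tag}.png",s["pixels"][:,:,::-1]); np.savez("/tmp/w.npz",**s)
c=s["R"]@tip+s["t"]; print("tip in wrist",(s["K"]@c/c[2])[:2].round(0))
s=r.snapshot("scene"); crop(s,225,140,325,220,7,f"pics/s{tag}.png"); np.savez("/tmp/s.npz",**s)
c=s["R"]@tip+s["t"]; print("tip in crop",(((s["K"]@c/c[2])[:2]-[225,140])*7+3.5).round(0))
E
python3 st.py 8 .027,-.0015,.015
```

```text
7.225 [-0.052  0.059  2.114  0.355  0.478 -0.591] 0.008805404073929199 [-0.2 -0.4  0. ]
tip world [0.5824 0.0852 0.0933] dish -0.0217 -0.0062 0.0933
tool axes dish e,f,z: [-0.152  0.848  0.507] [0.988 0.13  0.079] [ 0.001  0.513 -0.858]
[0.027, -0.0015, 0.015] [-0.0028  0.0017  0.0923]
tip in crop [346. 348.]
tip in wrist [256. 179.]
tip in crop [333. 314.]
```

View pics/t8.png

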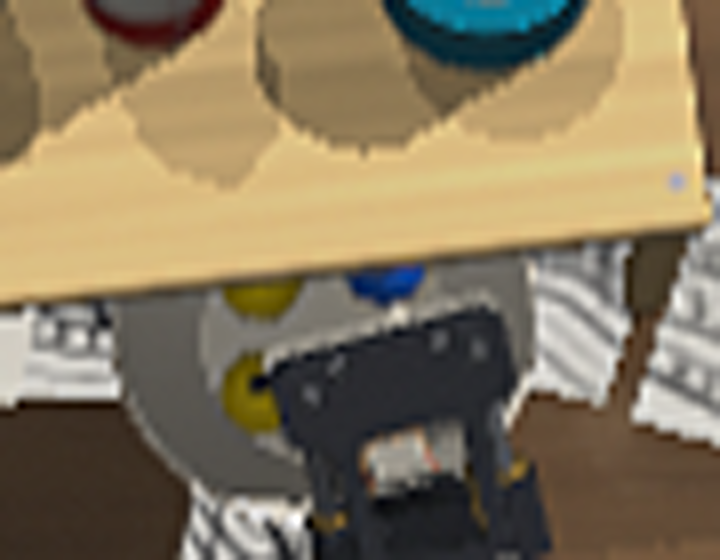

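View pics/w8.png

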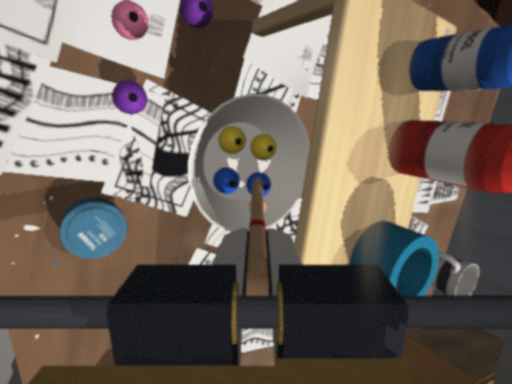

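View pics/s8.png

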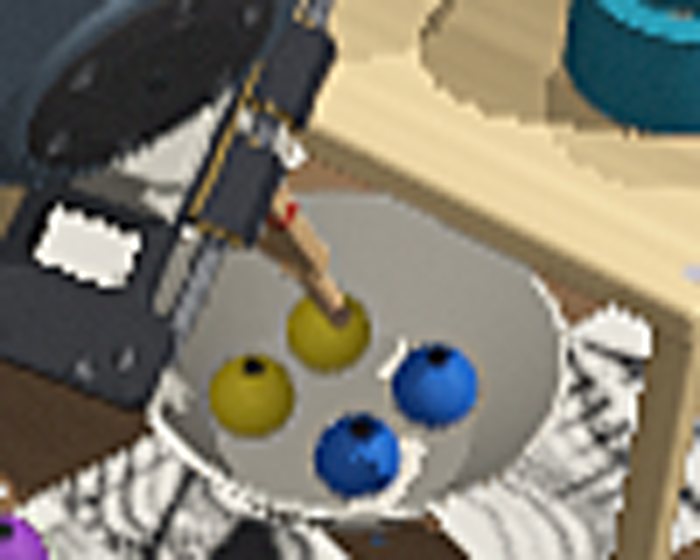

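>>> {"api": "step_arm", "payload": {"commands": [{"offset": [0, 0.001, 0.02], "delta_rot": [0, 0, 0], "jaw": 1}, {"offset": [0, 0.001, 0.022], "delta_rot": [0, 0, 0], "jaw": 1}, {"offset": [0, 0, 0.02], "delta_rot": [0, 0, 0], "jaw": 1}, {"offset": [0, 0, 0], "delta_rot": [0, 0, 0], "jaw": 1}]}}

```text
time_s: 7.88
ee_pos: [0.5293, 0.0702, 0.189]
ee_rot: [0.587, 0.765, 0.211, 0.161]
ft_force: [0.1, 0.1, -1.0]
opening: 0.0092
```

```bash
python3 st.py 9 .027,0,.015
```

```text
7.875 [-0.027  0.213  2.093  0.445  0.348 -0.671] 0.00924787154546682 [ 0.1  0.1 -1. ]
tip world [0.6149 0.0933 0.0404] dish 0.0114 -0.0017 0.0404
tool axes dish e,f,z: [-0.151  0.849  0.506] [0.989 0.129 0.078] [ 0.001  0.512 -0.859]
[0.027, 0.0, 0.015] [-0.0007  0.0005  0.0298]
tip in crop [328. 297.]
tip in wrist [256. 179.]
tip in crop [365. 351.]
```

View pics/s9.png

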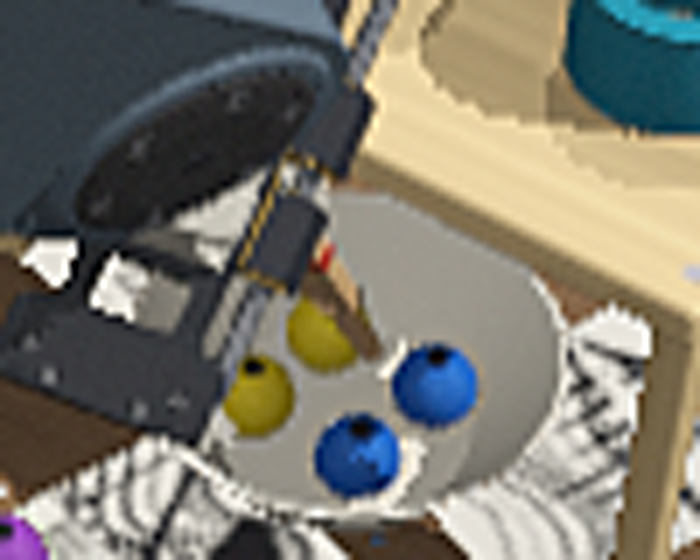

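View pics/w9.png

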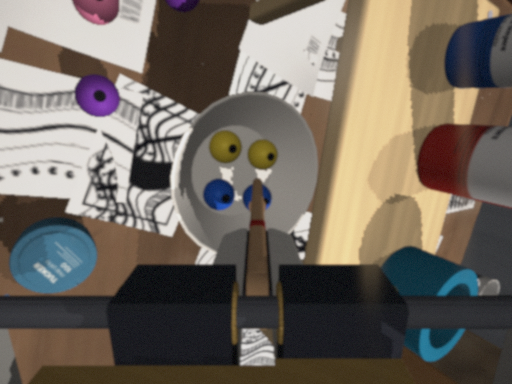

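>>> {"api": "step_arm", "payload": {"commands": [{"offset": [0, 0, 0.015], "delta_rot": [0, 0, 0], "jaw": 1}, {"offset": [0, 0, 0.015], "delta_rot": [0, 0, 0], "jaw": 1}, {"offset": [0, 0, 0], "delta_rot": [0, 0, 0], "jaw": 1}]}}

```text
time_s: 8.4
ee_pos: [0.5444, 0.0748, 0.1629]
ee_rot: [0.586, 0.765, 0.211, 0.161]
ft_force: [-1.0, -0.7, 0.0]
opening: 0.0088
```

```bash
cat > circ.py <<'E'
from plan import *
import sys
a0,n,rad,step=float(sys.argv[1]),int(sys.argv[2]),float(sys.argv[3]),float(sys.argv[4])
zt=float(sys.argv[5]) if len(sys.argv)>5 else .014
o=r.get_obs(); R0=Rn.from_quat(o["ee_rot"]); tip=o["ee_pos"]+R0.apply([0,0,S])
d=tip[:2]-C; print(o["time_s"],o["ft_force"].round(1),"dish",(d@e).round(4),(d@f).round(4),tip[2].round(4))
p=tip.copy(); cum=np.zeros(3)
for i in range(1,n+1):
    th=np.radians(a0+step*i); q=np.r_[C+rad*np.cos(th)*e-rad*np.sin(th)*f,zt]
    D=R0.inv().apply(q-tip)-cum; D=D.round(3) if 0 else (D*2000).round()/2000; cum+=D; print((a0+step*i),D.tolist())
E
python3 st.py 10; python3 circ.py 0 12 .029 15
```

```text
8.4 [-0.015  0.288  2.078  0.514  0.292 -0.736] 0.008769169278283726 [-1.  -0.7  0. ]
tip world [0.63   0.098  0.0143] dish 0.027 0.0013 0.0143
tool axes dish e,f,z: [-0.152  0.849  0.506] [0.988 0.13  0.078] [ 0.001  0.512 -0.859]
tip in crop [318. 276.]
tip in wrist [256. 179.]
tip in crop [377. 368.]
8.55 [-0.3 -0.   0.1] dish 0.0273 0.0012 0.0158
15.0 [-0.0085, -0.0015, 0.0015]
30.0 [-0.0065, -0.0035, -0.0025]
45.0 [-0.0055, -0.0045, -0.0025]
60.0 [-0.0035, -0.0055, -0.0035]
75.0 [-0.002, -0.0065, -0.004]
90.0 [0.0005, -0.0065, -0.0035]
105.0 [0.002, -0.0065, -0.004]
120.0 [0.004, -0.0055, -0.003]
135.0 [0.0055, -0.0045, -0.003]
150.0 [0.0065, -0.003, -0.002]
165.0 [0.0075, -0.0015, -0.0005]
180.0 [0.0075, 0.0, -0.0]
```

View pics/s10.png

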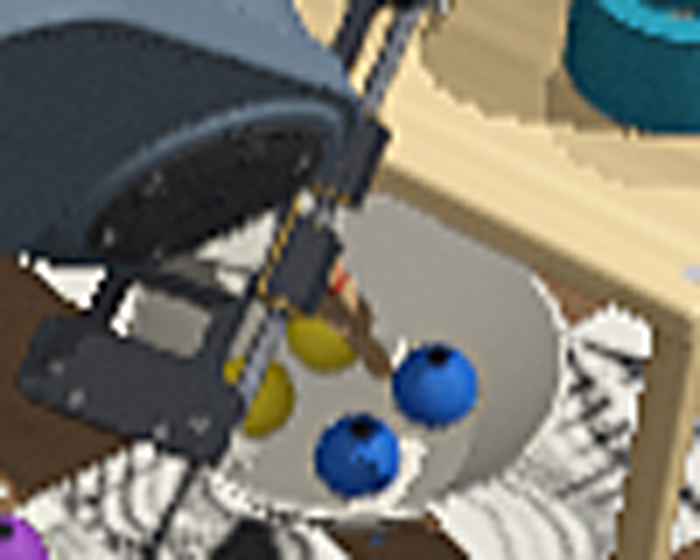

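View pics/w10.png

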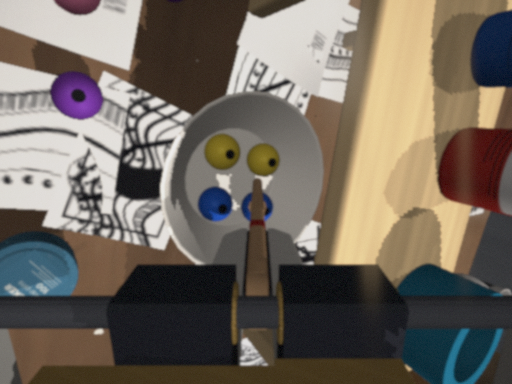

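>>> {"api": "step_arm", "payload": {"commands": [{"offset": [-0.0085, -0.0015, 0.001], "delta_rot": [0, 0, 0], "jaw": 1}, {"offset": [-0.0065, -0.0035, -0.0025], "delta_rot": [0, 0, 0], "jaw": 1}, {"offset": [-0.0055, -0.0045, -0.0025], "delta_rot": [0, 0, 0], "jaw": 1}, {"offset": [-0.0035, -0.0055, -0.0035], "delta_rot": [0, 0, 0], "jaw": 1}, {"offset": [-0.002, -0.0065, -0.004], "delta_rot": [0, 0, 0], "jaw": 1}, {"offset": [0.0005, -0.0065, -0.0035], "delta_rot": [0, 0, 0], "jaw": 1}]}}

```text
time_s: 9.3
ee_pos: [0.5202, 0.0415, 0.163]
ee_rot: [0.586, 0.765, 0.212, 0.162]
ft_force: [0.3, -0.9, -0.5]
opening: 0.0089
```

```bash
python3 st.py 11; python3 circ.py 90 12 .029 15
```

```text
9.3 [-0.101  0.246  2.141  0.655  0.305 -0.948] 0.008949205243596157 [ 0.3 -0.9 -0.5]
tip world [0.6061 0.0646 0.0146] dish -0.0004 -0.0292 0.0146
tool axes dish e,f,z: [-0.151  0.848  0.508] [0.989 0.13  0.078] [-0.     0.514 -0.858]
tip in crop [400. 333.]
tip in wrist [257. 179.]
tip in crop [404. 445.]
9.45 [ 1.  -0.3  0.2] dish -0.0003 -0.029 0.0145
105.0 [0.002, -0.0065, -0.003]
120.0 [0.004, -0.0055, -0.0035]
135.0 [0.0055, -0.0045, -0.0025]
150.0 [0.0065, -0.003, -0.002]
165.0 [0.0075, -0.0015, -0.001]
180.0 [0.0075, 0.0, 0.0]
195.0 [0.0075, 0.002, 0.001]
210.0 [0.006, 0.0035, 0.002]
225.0 [0.0055, 0.0045, 0.003]
240.0 [0.0035, 0.0055, 0.0035]
255.0 [0.002, 0.0065, 0.0035]
270.0 [-0.0, 0.0065, 0.004]
```

View pics/s11.png

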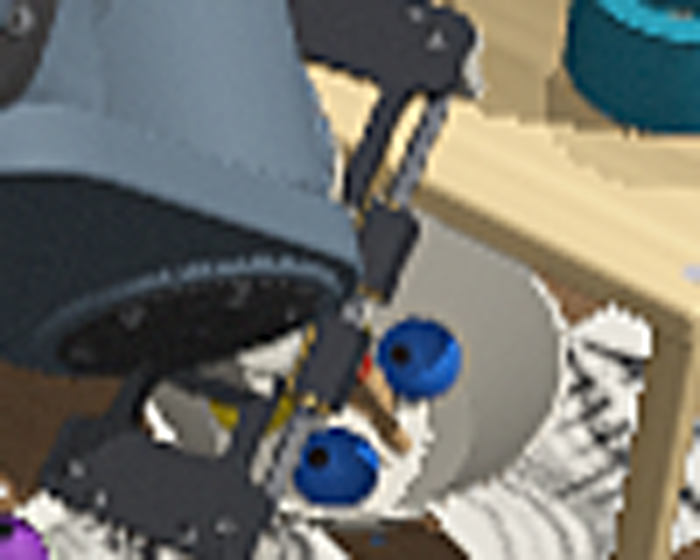

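View pics/w11.png

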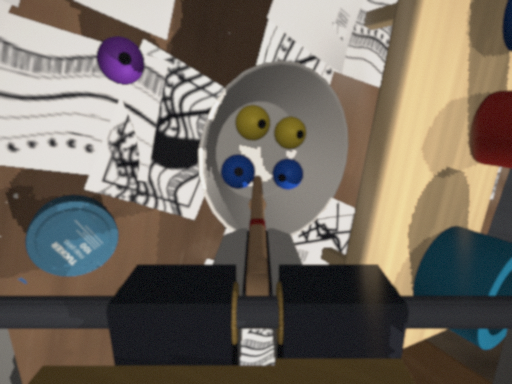

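>>> {"api": "step_arm", "payload": {"commands": [{"offset": [0.002, -0.0065, -0.003], "delta_rot": [0, 0, 0], "jaw": 1}, {"offset": [0.004, -0.0055, -0.0035], "delta_rot": [0, 0, 0], "jaw": 1}, {"offset": [0.0055, -0.0045, -0.0025], "delta_rot": [0, 0, 0], "jaw": 1}, {"offset": [0.0065, -0.003, -0.002], "delta_rot": [0, 0, 0], "jaw": 1}, {"offset": [0.0075, -0.0015, -0.001], "delta_rot": [0, 0, 0], "jaw": 1}, {"offset": [0.0075, 0, 0], "delta_rot": [0, 0, 0], "jaw": 1}]}}

```text
time_s: 10.2
ee_pos: [0.4884, 0.068, 0.1624]
ee_rot: [0.586, 0.765, 0.212, 0.162]
ft_force: [0.1, 0.1, -0.3]
opening: 0.0089
```

```bash
python3 st.py 12; python3 circ.py 180 12 .029 15
```

```text
10.2 [-0.037  0.197  2.21   0.627  0.262 -0.869] 0.00888224163818009 [ 0.1  0.1 -0.3]
tip world [0.5743 0.0911 0.014 ] dish -0.0292 0.0006 0.014
tool axes dish e,f,z: [-0.152  0.848  0.508] [0.988 0.13  0.078] [ 0.     0.514 -0.858]
tip in crop [335. 411.]
tip in wrist [256. 180.]
tip in crop [299. 456.]
10.35 [-0.3  0.3 -0. ] dish -0.029 0.0006 0.014
195.0 [0.0065, 0.002, 0.001]
210.0 [0.0065, 0.003, 0.002]
225.0 [0.0055, 0.005, 0.003]
240.0 [0.0035, 0.0055, 0.0035]
255.0 [0.002, 0.0065, 0.0035]
270.0 [-0.0005, 0.0065, 0.004]
285.0 [-0.002, 0.006, 0.0035]
300.0 [-0.004, 0.0055, 0.0035]
315.0 [-0.0055, 0.0045, 0.0025]
330.0 [-0.0065, 0.003, 0.002]
345.0 [-0.0075, 0.002, 0.001]
360.0 [-0.0075, -0.0005, -0.0]
```

View pics/w12.png

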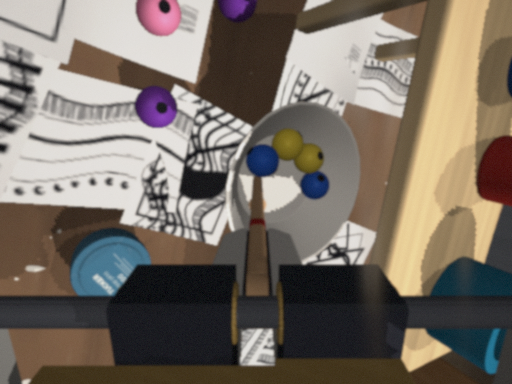

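Beads are being swept round clockwise, all in the bowl. The stick stays put in the grip (tip near wrist pixel (257,178)). Continuing.

>>> {"api": "step_arm", "payload": {"commands": [{"offset": [0.0065, 0.002, 0.001], "delta_rot": [0, 0, 0], "jaw": 1}, {"offset": [0.0065, 0.003, 0.002], "delta_rot": [0, 0, 0], "jaw": 1}, {"offset": [0.0055, 0.005, 0.003], "delta_rot": [0, 0, 0], "jaw": 1}, {"offset": [0.0035, 0.0055, 0.0035], "delta_rot": [0, 0, 0], "jaw": 1}, {"offset": [0.002, 0.0065, 0.0035], "delta_rot": [0, 0, 0], "jaw": 1}, {"offset": [-0.0005, 0.0065, 0.004], "delta_rot": [0, 0, 0], "jaw": 1}]}}

```text
time_s: 11.1
ee_pos: [0.515, 0.0988, 0.1624]
ee_rot: [0.586, 0.765, 0.212, 0.162]
ft_force: [0.2, -0.7, -1.4]
opening: 0.0084
```

```bash
python3 st.py 13; python3 circ.py 270 12 .029 15
```

```text
11.1 [ 0.046  0.247  2.141  0.465  0.25  -0.639] 0.008402424179705416 [ 0.2 -0.7 -1.4]
tip world [0.6009 0.122  0.014 ] dish 0.0007 0.0284 0.014
tool axes dish e,f,z: [-0.152  0.848  0.508] [0.988 0.13  0.078] [ 0.     0.514 -0.858]
tip in crop [259. 347.]
tip in wrist [255. 179.]
tip in crop [284. 378.]
11.25 [-0.4 -0.   0.4] dish 0.0005 0.0282 0.0139
285.0 [-0.0015, 0.006, 0.0035]
300.0 [-0.0035, 0.0055, 0.0035]
315.0 [-0.0055, 0.0045, 0.0025]
330.0 [-0.007, 0.003, 0.002]
345.0 [-0.007, 0.0015, 0.001]
360.0 [-0.0075, 0.0, -0.0005]
375.0 [-0.0075, -0.0015, -0.001]
390.0 [-0.0065, -0.0035, -0.002]
405.0 [-0.005, -0.005, -0.0025]
420.0 [-0.004, -0.0055, -0.0035]
435.0 [-0.0015, -0.0065, -0.004]
450.0 [0.0, -0.0065, -0.004]
```

View pics/w13.png

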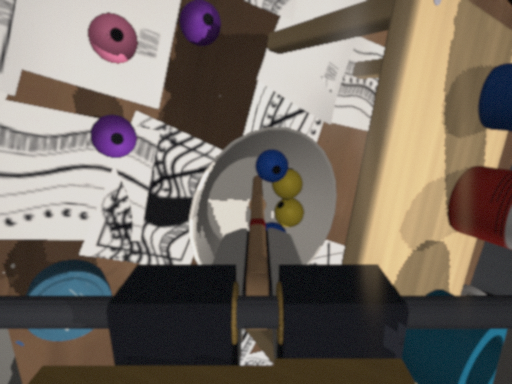

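>>> {"api": "step_arm", "payload": {"commands": [{"offset": [-0.0015, 0.006, 0.0035], "delta_rot": [0, 0, 0], "jaw": 1}, {"offset": [-0.0035, 0.0055, 0.0035], "delta_rot": [0, 0, 0], "jaw": 1}, {"offset": [-0.0055, 0.0045, 0.0025], "delta_rot": [0, 0, 0], "jaw": 1}, {"offset": [-0.007, 0.003, 0.002], "delta_rot": [0, 0, 0], "jaw": 1}, {"offset": [-0.007, 0.0015, 0.001], "delta_rot": [0, 0, 0], "jaw": 1}, {"offset": [-0.0075, 0, -0.0005], "delta_rot": [0, 0, 0], "jaw": 1}]}}

```text
time_s: 12.0
ee_pos: [0.5459, 0.0734, 0.1626]
ee_rot: [0.586, 0.765, 0.212, 0.162]
ft_force: [-0.4, -0.7, -1.1]
opening: 0.009
```

```bash
python3 st.py 14; python3 circ.py 0 12 .029 15; python3 - <<'E'
from h import *
for nm,box,ex in (("t",(225,150,290,205),0),("s",(235,150,320,225),0)):
    S=load(f"/tmp/{nm}.npz"); K,R,tt=S["K"],S["R"],S["t"]; z=S["range_z"]; v,u=np.mgrid[:z.shape[0],:z.shape[1]]
    c=(np.stack([(u-K[0,2])/K[0,0]*z,(v-K[1,2])/K[1,1]*z,z],-1)-tt)@R
    x0,y0,x1,y1=box;q=c[y0:y1,x0:x1].reshape(-1,3);q=q[abs(q[:,2]-.048)<.004]
    rr=np.hypot(q[:,0]-.6033,q[:,1]-.0937);q=q[(rr>.07)&(rr<.095)]
    A=np.c_[2*q[:,:2],np.ones(len(q))]; s=np.linalg.lstsq(A,(q[:,:2]**2).sum(1),rcond=None)[0]; print(nm,len(q),s[:2].round(4),np.sqrt(s[2]+s[0]**2+s[1]**2).round(4))
E
```

```text
12.0 [-0.018  0.29   2.076  0.523  0.29  -0.747] 0.00902508945850992 [-0.4 -0.7 -1.1]
tip world [0.6318 0.0966 0.0142] dish 0.0286 -0.0003 0.0142
tool axes dish e,f,z: [-0.152  0.848  0.508] [0.988 0.13  0.078] [ 0.     0.514 -0.858]
tip in crop [321. 272.]
tip in wrist [256. 178.]
tip in crop [383. 368.]
12.15 [-0.7 -0.3 -0.7] dish 0.0285 -0.0003 0.0142
15.0 [-0.007, -0.0015, -0.0005]
30.0 [-0.0065, -0.0035, -0.002]
45.0 [-0.0055, -0.0045, -0.003]
60.0 [-0.0035, -0.0055, -0.0035]
75.0 [-0.002, -0.0065, -0.0035]
90.0 [0.0005, -0.0065, -0.004]
105.0 [0.002, -0.006, -0.004]
120.0 [0.004, -0.006, -0.003]
135.0 [0.0055, -0.0045, -0.003]
150.0 [0.0065, -0.003, -0.0015]
165.0 [0.0075, -0.0015, -0.001]
180.0 [0.0075, 0.0, -0.0]
t 113 [0.6034 0.0946] 0.0806
s 184 [0.6033 0.0928] 0.0814
```

View pics/w14.png

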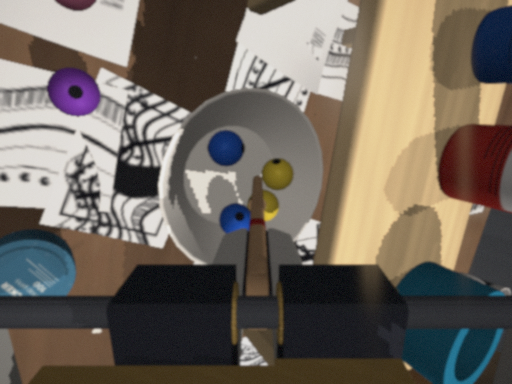

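View pics/s14.png

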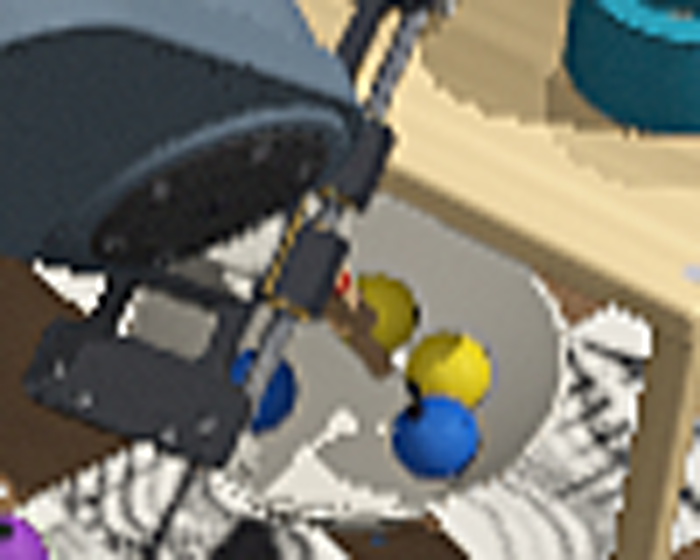

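>>> {"api": "step_arm", "payload": {"commands": [{"offset": [-0.007, -0.0015, -0.0005], "delta_rot": [0, 0, 0], "jaw": 1}, {"offset": [-0.0065, -0.0035, -0.002], "delta_rot": [0, 0, 0], "jaw": 1}, {"offset": [-0.0055, -0.0045, -0.003], "delta_rot": [0, 0, 0], "jaw": 1}, {"offset": [-0.0035, -0.0055, -0.0035], "delta_rot": [0, 0, 0], "jaw": 1}, {"offset": [-0.002, -0.0065, -0.0035], "delta_rot": [0, 0, 0], "jaw": 1}, {"offset": [0.0005, -0.0065, -0.004], "delta_rot": [0, 0, 0], "jaw": 1}]}}

```text
time_s: 12.9
ee_pos: [0.5205, 0.0425, 0.1628]
ee_rot: [0.586, 0.765, 0.212, 0.162]
ft_force: [0.9, 4.7, 2.9]
opening: 0.0086
```

```bash
python3 st.py 15; python3 circ.py 90 6 .029 15
```

```text
12.9 [-0.099  0.247  2.14   0.656  0.304 -0.948] 0.008602479796037153 [0.9 4.7 2.9]
tip world [0.6064 0.0657 0.0144] dish 0.0 -0.0281 0.0144
tool axes dish e,f,z: [-0.152  0.848  0.509] [0.988 0.13  0.078] [ 0.     0.515 -0.857]
tip in crop [397. 332.]
tip in wrist [258. 179.]
tip in crop [402. 443.]
13.05 [0.6 3.  0.7] dish -0.0004 -0.0281 0.014
105.0 [0.001, -0.006, -0.0035]
120.0 [0.004, -0.0055, -0.0035]
135.0 [0.0055, -0.0045, -0.0025]
150.0 [0.0065, -0.003, -0.002]
165.0 [0.0075, -0.0015, -0.001]
180.0 [0.0075, -0.0, 0.0]
```

View pics/w15.png

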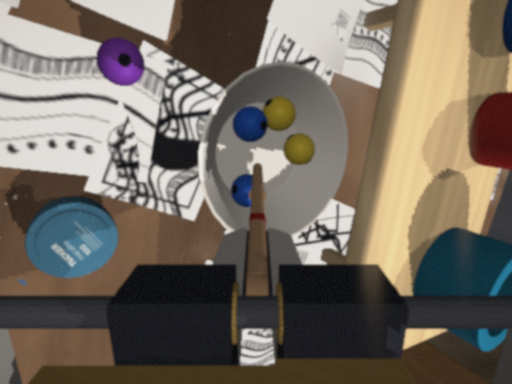

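View pics/s15.png

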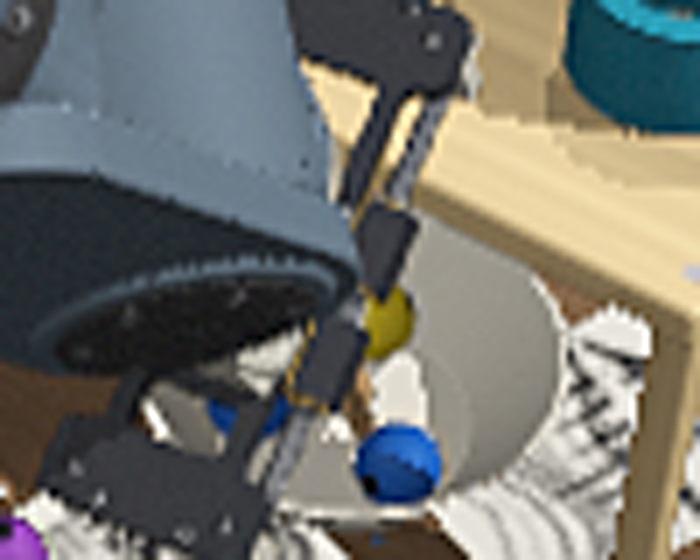

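View pics/t15.png

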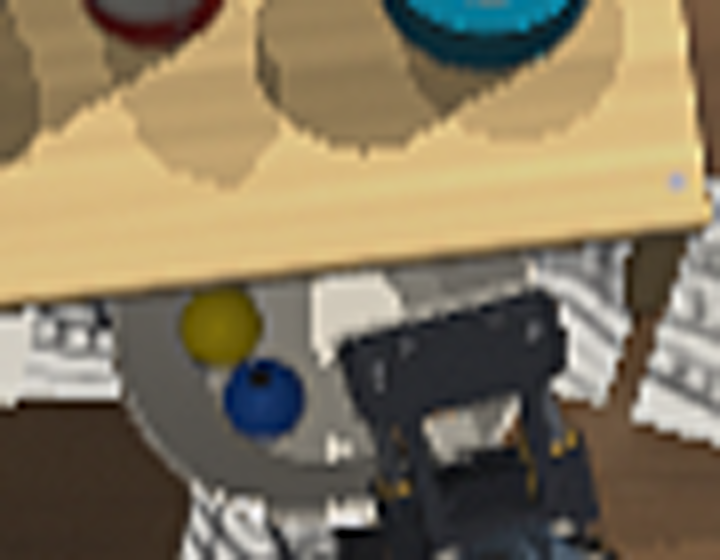

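```bash
cat > look.py <<'E'
from plan import *
def dish(p): d=np.array(p[:2])-C; return (d@e).round(4),(d@f).round(4)
def beads(S,show=True):
    hsv=cv2.cvtColor(S["pixels"],cv2.COLOR_RGB2HSV); out=[]
    for col,lo,hi in (("yel",(18,110,50),(35,255,255)),("blu",(103,130,50),(125,255,255))):
        m=cv2.inRange(hsv,np.array(lo),np.array(hi)); n,l,st,ce=cv2.connectedComponentsWithStats(m)
        for i in range(1,n):
            if st[i,4]<20: continue
            p=cast(S,*ce[i],.024)
            if np.hypot(*(p[:2]-C))<.085: print(col,st[i,4],ce[i].round(0),"dish",dish(p))
E
python3 - <<'E'
from look import *
w=load("/tmp/w.npz"); crop(w,190,50,330,240,3.1,"pics/w15c.png"); beads(w); print("scene"); beads(load("/tmp/s.npz"))
for v in (166,168,172,178): print(v,dish(cast(w,258,v,.012)))
for v in range(150,185,3): print(v,w["range_z"][v,250:267].round(3).tolist())
E
```

```text
yel 790 [279. 113.] dish (np.float64(0.0094), np.float64(0.042))
yel 697 [299. 149.] dish (np.float64(0.0413), np.float64(0.0089))
blu 814 [249. 123.] dish (np.float64(-0.024), np.float64(0.0277))
blu 420 [243. 190.] dish (np.float64(-0.0221), np.float64(-0.0375))
scene
yel 53 [280. 186.] dish (np.float64(0.0418), np.float64(0.0071))
blu 101 [282. 206.] dish (np.float64(-0.0166), np.float64(-0.0374))
166 (np.float64(-0.0001), np.float64(-0.0143))
168 (np.float64(0.0003), np.float64(-0.0164))
172 (np.float64(0.0009), np.float64(-0.0207))
178 (np.float64(0.0019), np.float64(-0.0271))
150 [0.3240000009536743, 0.32600000500679016, 0.0, 0.328000009059906, 0.3269999921321869, 0.33000001311302185, 0.328000009059906, 0.32899999618530273, 0.33000001311302185, 0.3319999873638153, 0.32899999618530273, 0.3319999873638153, 0.3310000002384186, 0.3319999873638153, 0.33500000834465027, 0.33399999141693115, 0.33500000834465027]
153 [0.3269999921321869, 0.328000009059906, 0.3269999921321869, 0.3269999921321869, 0.328000009059906, 0.32899999618530273, 0.32899999618530273, 0.3310000002384186, 0.33100000
[... 2977 characters left out ...]
.30000001192092896, 0.3009999990463257, 0.3019999861717224, 0.27399998903274536, 0.2709999978542328, 0.26899999380111694, 0.26899999380111694, 0.2669999897480011, 0.2669999897480011, 0.2680000066757202, 0.2680000066757202, 0.27000001072883606, 0.2750000059604645, 0.28200000524520874, 0.34299999475479126, 0.3440000116825104, 0.3449999988079071]
183 [0.296999990940094, 0.30000001192092896, 0.24199999868869781, 0.23800000548362732, 0.23800000548362732, 0.2370000034570694, 0.2370000034570694, 0.23800000548362732, 0.23800000548362732, 0.2370000034570694, 0.23800000548362732, 0.23800000548362732, 0.2370000034570694, 0.24300000071525574, 0.34599998593330383, 0.3449999988079071, 0.34599998593330383]
```

View pics/w15c.png

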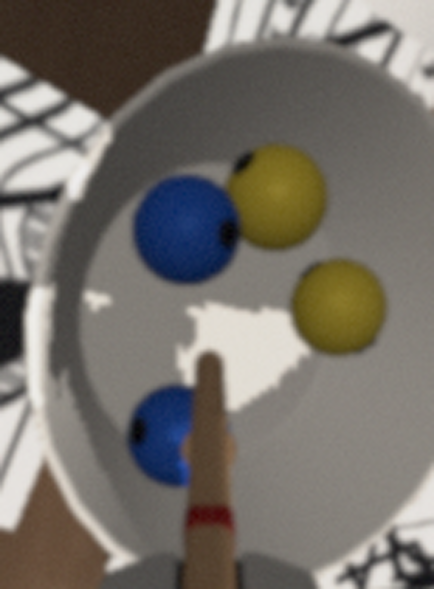

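>>> {"api": "step_arm", "payload": {"commands": [{"offset": [-0.001, 0.005, 0.003], "delta_rot": [0, 0, 0], "jaw": 1}, {"offset": [-0.001, 0.005, 0.003], "delta_rot": [0, 0, 0], "jaw": 1}, {"offset": [0, 0, 0], "delta_rot": [0, 0, 0], "jaw": 1}]}}

```text
time_s: 13.42
ee_pos: [0.5329, 0.0434, 0.1622]
ee_rot: [0.586, 0.765, 0.212, 0.162]
ft_force: [-0.1, 0.3, 0.3]
opening: 0.0089
```

```bash
python3 st.py 16;python3 - <<'E'
from look import *
w=load("/tmp/w.npz"); crop(w,190,50,330,240,3.1,"pics/w16c.png"); beads(w); print("scene"); beads(load("/tmp/s.npz"))
z=w["range_z"]; 
for v in range(160,184,2):
    k=np.where(z[v,245:272]<z[v,280]-.012)[0]; print(v,k.min()+245 if len(k) else None,k.max()+245 if len(k) else None,dish(cast(w,258,v,.012)))
E
```

```text
13.425 [-0.093  0.268  2.111  0.632  0.308 -0.919] 0.008912936575937173 [-0.1  0.3  0.3]
tip world [0.6187 0.0665 0.0137] dish 0.0123 -0.0287 0.0137
tool axes dish e,f,z: [-0.152  0.848  0.508] [0.988 0.13  0.078] [-0.     0.514 -0.858]
tip in crop [395. 303.]
tip in wrist [257. 179.]
tip in crop [420. 426.]
yel 1603 [278. 123.] dish (np.float64(0.0219), np.float64(0.0318))
blu 857 [237. 121.] dish (np.float64(-0.024), np.float64(0.0277))
blu 596 [239. 191.] dish (np.float64(-0.0127), np.float64(-0.0397))
scene
blu 50 [258. 197.] dish (np.float64(-0.0285), np.float64(0.0328))
blu 104 [283. 205.] dish (np.float64(-0.0112), np.float64(-0.0397))
160 245 262 (np.float64(0.0119), np.float64(-0.0086))
162 245 263 (np.float64(0.0122), np.float64(-0.0107))
164 245 263 (np.float64(0.0126), np.float64(-0.0128))
166 245 263 (np.float64(0.0129), np.float64(-0.015))
168 245 262 (np.float64(0.0132), np.float64(-0.0171))
170 245 264 (np.float64(0.0135), np.float64(-0.0192))
172 245 262 (np.float64(0.0139), np.float64(-0.0213))
174 245 264 (np.float64(0.0142), np.float64(-0.0235))
176 245 262 (np.float64(0.0145), np.float64(-0.0256))
178 245 262 (np.float64(0.0149), np.float64(-0.0278))
180 245 262 (np.float64(0.0152), np.float64(-0.03))
182 245 263 (np.float64(0.0155), np.float64(-0.0322))
```

View pics/w16c.png

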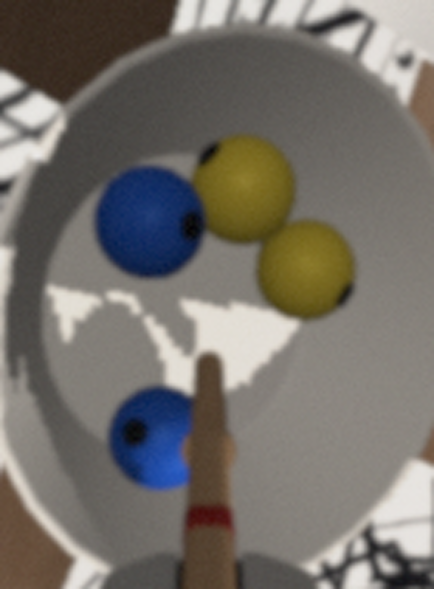

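View pics/s16.png

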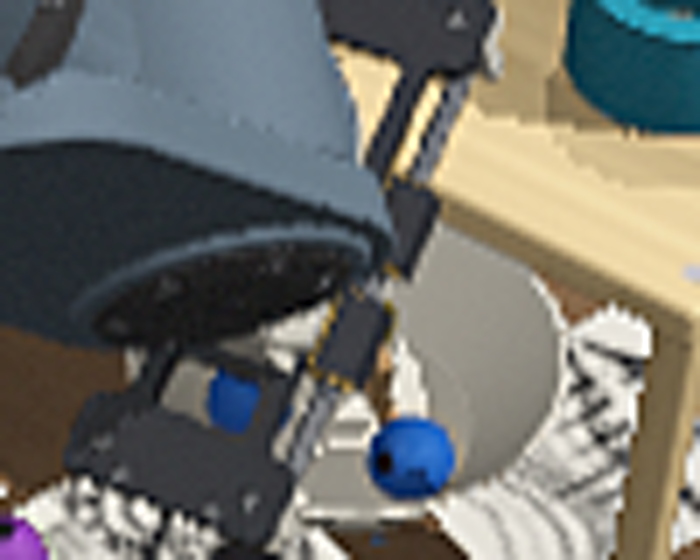

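>>> {"api": "step_arm", "payload": {"commands": [{"offset": [-0.004, 0, 0], "delta_rot": [0, 0, 0], "jaw": 1}, {"offset": [-0.004, -0.001, -0.0005], "delta_rot": [0, 0, 0], "jaw": 1}, {"offset": [0, 0, 0], "delta_rot": [0, 0, 0], "jaw": 1}]}}

```text
time_s: 13.95
ee_pos: [0.5339, 0.0352, 0.1628]
ee_rot: [0.586, 0.765, 0.212, 0.162]
ft_force: [2.2, 3.9, 2.1]
opening: 0.0091
```

```bash
python3 st.py 17;python3 - <<'E'
from look import *
w=load("/tmp/w.npz"); crop(w,190,50,330,240,3.1,"pics/w17c.png"); beads(w); print("scene"); beads(load("/tmp/s.npz"))
for v in range(164,174,2):
    print(v,dish(cast(w,257,v,.012)))
E
```

```text
13.95 [-0.113  0.268  2.109  0.652  0.317 -0.954] 0.009111648878673235 [2.2 3.9 2.1]
tip world [0.6199 0.0584 0.0145] dish 0.0126 -0.037 0.0145
tool axes dish e,f,z: [-0.151  0.847  0.509] [0.989 0.129 0.078] [ 0.     0.515 -0.857]
tip in crop [415. 299.]
tip in wrist [256. 179.]
tip in crop [439. 433.]
yel 1622 [278. 114.] dish (np.float64(0.0219), np.float64(0.0319))
blu 875 [237. 112.] dish (np.float64(-0.0241), np.float64(0.0278))
blu 618 [239. 184.] dish (np.float64(-0.0125), np.float64(-0.0409))
scene
blu 76 [259. 198.] dish (np.float64(-0.0286), np.float64(0.0277))
blu 105 [284. 205.] dish (np.float64(-0.0112), np.float64(-0.0404))
164 (np.float64(0.0124), np.float64(-0.0212))
166 (np.float64(0.0127), np.float64(-0.0233))
168 (np.float64(0.013), np.float64(-0.0254))
170 (np.float64(0.0133), np.float64(-0.0275))
172 (np.float64(0.0137), np.float64(-0.0297))
```

View pics/w17c.png

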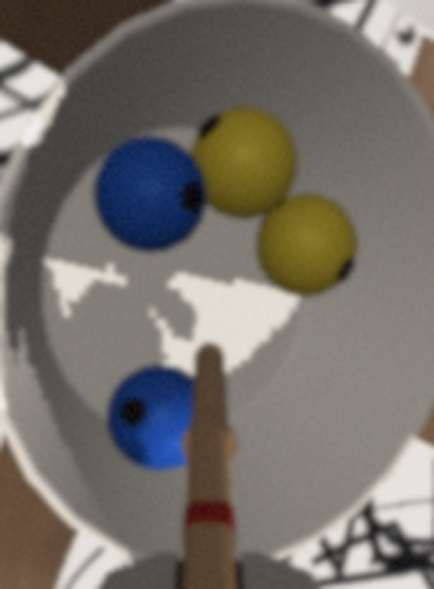

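View pics/s17.png

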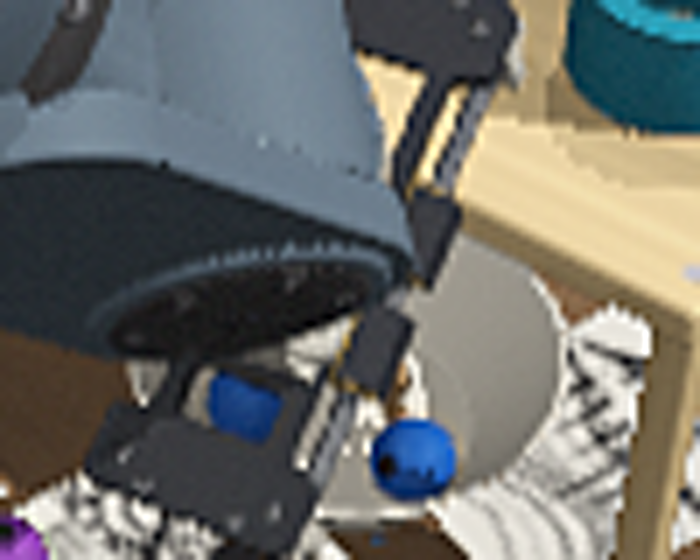

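>>> {"api": "step_arm", "payload": {"commands": [{"offset": [0.01, -0.0045, -0.0025], "delta_rot": [0, 0, 0], "jaw": 1}, {"offset": [0.0025, -0.0085, -0.005], "delta_rot": [0, 0, 0], "jaw": 1}, {"offset": [0.004, -0.008, -0.005], "delta_rot": [0, 0, 0], "jaw": 1}, {"offset": [0.005, -0.0065, -0.004], "delta_rot": [0, 0, 0], "jaw": 1}, {"offset": [0.0065, -0.0035, -0.002], "delta_rot": [0, 0, 0], "jaw": 1}, {"offset": [0, 0, 0], "delta_rot": [0, 0, 0], "jaw": 1}]}}

```text
time_s: 14.85
ee_pos: [0.491, 0.0535, 0.1623]
ee_rot: [0.586, 0.765, 0.212, 0.162]
ft_force: [0.7, -0.7, -0.3]
opening: 0.0088
```

```bash
python3 st.py 18;python3 - <<'E'
from look import *
w=load("/tmp/w.npz"); crop(w,190,50,330,240,3.1,"pics/w18c.png"); beads(w); print("scene"); beads(load("/tmp/s.npz")); print("top"); beads(load("/tmp/t.npz"))
for v in range(158,174,2):
    print(v,dish(cast(w,257,v,.012)))
E
```

```text
14.85 [-0.077  0.2    2.207  0.672  0.279 -0.948] 0.008801159327144668 [ 0.7 -0.7 -0.3]
tip world [0.5769 0.0766 0.0139] dish -0.0281 -0.014 0.0139
tool axes dish e,f,z: [-0.152  0.848  0.508] [0.988 0.13  0.078] [ 0.     0.514 -0.858]
tip in crop [371. 404.]
tip in wrist [256. 179.]
tip in crop [332. 472.]
yel 1336 [306. 141.] dish (np.float64(0.0227), np.float64(0.0315))
blu 718 [270. 140.] dish (np.float64(-0.0239), np.float64(0.0276))
blu 458 [274. 203.] dish (np.float64(-0.0071), np.float64(-0.0385))
scene
yel 102 [275. 185.] dish (np.float64(0.0354), np.float64(0.0195))
blu 101 [282. 205.] dish (np.float64(-0.0131), np.float64(-0.0374))
top
yel 139 [253. 167.] dish (np.float64(0.0161), np.float64(0.0051))
blu 69 [267. 173.] dish (np.float64(-0.0112), np.float64(-0.037))
blu 67 [247. 179.] dish (np.float64(-0.0234), np.float64(0.0284))
158 (np.float64(-0.0292), np.float64(0.0077))
160 (np.float64(-0.0288), np.float64(0.0056))
162 (np.float64(-0.0285), np.float64(0.0035))
164 (np.float64(-0.0282), np.float64(0.0014))
166 (np.float64(-0.0279), np.float64(-0.0007))
168 (np.float64(-0.0275), np.float64(-0.0028))
170 (np.float64(-0.0272), np.float64(-0.0049))
172 (np.float64(-0.0269), np.float64(-0.0071))
```

View pics/w18c.png

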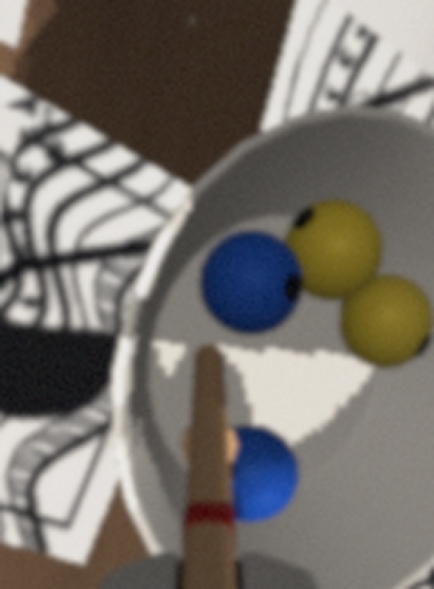

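View pics/s18.png

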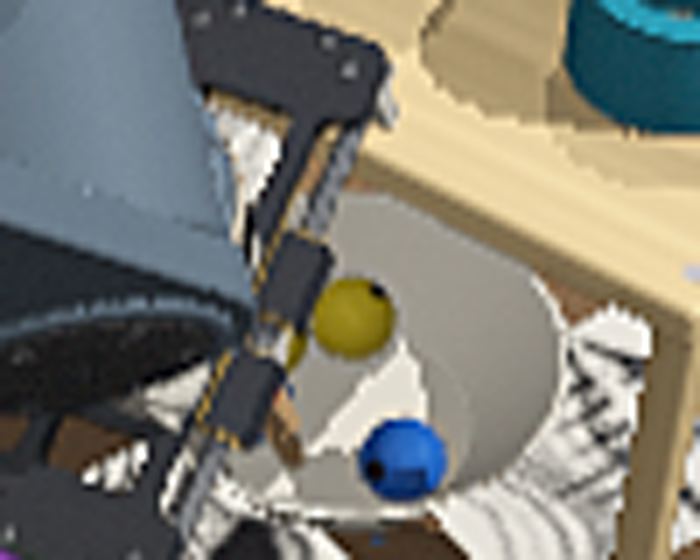

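```bash
python3 - <<'E'
from look import *
s=load("/tmp/s.npz")
for u,v in ((293,458),(288,462)): print(dish(cast(s,225+u/7-.5,140+v/7-.5,.012)))
w=load("/tmp/w.npz"); print(dish(cast(w,190+207/3.1-.5,50+356/3.1-.5,.012)))
E
```

```text
(np.float64(-0.0297), np.float64(0.0029))
(np.float64(-0.0325), np.float64(0.0033))
(np.float64(-0.029), np.float64(0.001))
```

>>> {"api": "step_arm", "payload": {"commands": [{"offset": [0, 0.0075, 0.0045], "delta_rot": [0, 0, 0], "jaw": 1}, {"offset": [0.0005, 0.0085, 0.005], "delta_rot": [0, 0, 0], "jaw": 1}, {"offset": [0.0055, 0.0075, 0.0045], "delta_rot": [0, 0, 0], "jaw": 1}, {"offset": [0.008, 0.0065, 0.0035], "delta_rot": [0, 0, 0], "jaw": 1}, {"offset": [0, 0, 0], "delta_rot": [0, 0, 0], "jaw": 1}]}}

```text
time_s: 15.62
ee_pos: [0.5218, 0.0762, 0.1626]
ee_rot: [0.586, 0.765, 0.212, 0.162]
ft_force: [-0.3, -0.4, -0.2]
opening: 0.0088
```

```bash
python3 st.py 19;python3 - <<'E'
from look import *
w=load("/tmp/w.npz"); crop(w,190,50,330,240,3.1,"pics/w19c.png"); beads(w); print("scene"); beads(load("/tmp/s.npz")); print("top"); beads(load("/tmp/t.npz"))
for v in range(158,174,2):
    print(v,dish(cast(w,257,v,.012)))
E
```

```text
15.625 [-0.013  0.253  2.132  0.549  0.273 -0.771] 0.008788291388309073 [-0.3 -0.4 -0.2]
tip world [0.6076 0.0994 0.0142] dish 0.0049 0.0052 0.0142
tool axes dish e,f,z: [-0.153  0.848  0.508] [0.988 0.131 0.079] [ 0.     0.514 -0.858]
tip in crop [314. 330.]
tip in wrist [257. 179.]
tip in crop [338. 398.]
yel 1448 [279. 156.] dish (np.float64(0.0224), np.float64(0.0315))
blu 794 [239. 154.] dish (np.float64(-0.0249), np.float64(0.0307))
blu 419 [239. 218.] dish (np.float64(-0.0165), np.float64(-0.0343))
scene
yel 103 [275. 185.] dish (np.float64(0.0355), np.float64(0.0196))
blu 76 [260. 197.] dish (np.float64(-0.0249), np.float64(0.0274))
blu 100 [282. 205.] dish (np.float64(-0.013), np.float64(-0.0373))
top
yel 96 [246. 168.] dish (np.float64(0.0151), np.float64(0.0305))
blu 32 [244. 181.] dish (np.float64(-0.0271), np.float64(0.0387))
158 (np.float64(0.0033), np.float64(0.0269))
160 (np.float64(0.0036), np.float64(0.0248))
162 (np.float64(0.0039), np.float64(0.0227))
164 (np.float64(0.0042), np.float64(0.0206))
166 (np.float64(0.0046), np.float64(0.0185))
168 (np.float64(0.0049), np.float64(0.0163))
170 (np.float64(0.0052), np.float64(0.0142))
172 (np.float64(0.0055), np.float64(0.0121))
```

View pics/w19c.png

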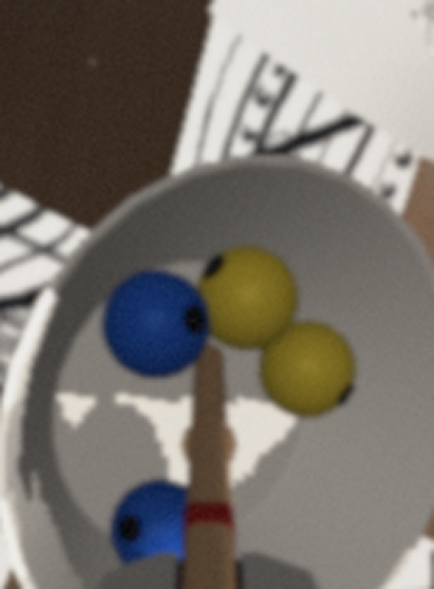

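View pics/s19.png

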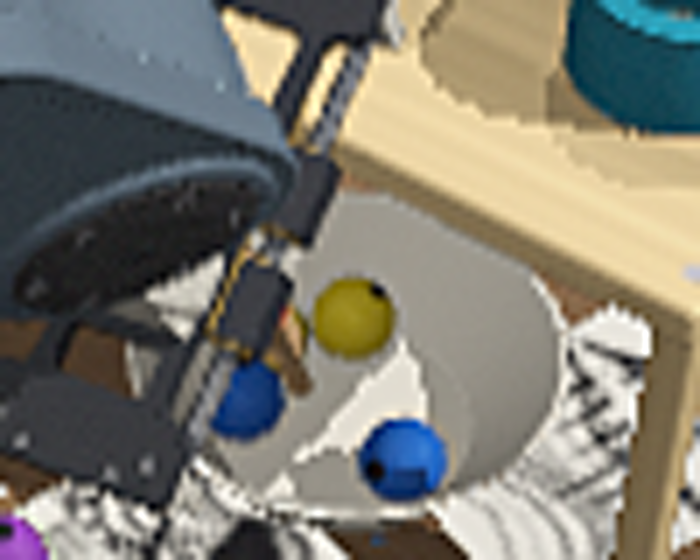

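>>> {"api": "step_arm", "payload": {"commands": [{"offset": [0.003, 0, 0], "delta_rot": [0, 0, 0], "jaw": 1}, {"offset": [0, 0, 0], "delta_rot": [0, 0, 0], "jaw": 1}, {"offset": [-0.0125, 0.0045, 0.0025], "delta_rot": [0, 0, 0], "jaw": 1}, {"offset": [-0.01, 0.0055, 0.0035], "delta_rot": [0, 0, 0], "jaw": 1}, {"offset": [-0.005, 0.0065, 0.004], "delta_rot": [0, 0, 0], "jaw": 1}, {"offset": [0, 0, 0], "delta_rot": [0, 0, 0], "jaw": 1}]}}

```text
time_s: 16.52
ee_pos: [0.5467, 0.0568, 0.1625]
ee_rot: [0.586, 0.765, 0.212, 0.162]
ft_force: [0.2, 0.4, -0.5]
opening: 0.009
```

```bash
python3 st.py 20;python3 - <<'E'
from look import *
w=load("/tmp/w.npz"); crop(w,190,50,330,240,3.1,"pics/w20c.png"); beads(w); print("scene"); beads(load("/tmp/s.npz")); print("top"); beads(load("/tmp/t.npz"))
for v in range(158,174,2):
    print(v,dish(cast(w,257,v,.012)))
E
```

```text
16.525 [-0.058  0.29   2.077  0.573  0.304 -0.829] 0.009020839844853494 [ 0.2  0.4 -0.5]
tip world [0.6326 0.0799 0.0141] dish 0.0276 -0.0169 0.0141
tool axes dish e,f,z: [-0.151  0.848  0.508] [0.989 0.13  0.078] [ 0.     0.514 -0.858]
tip in crop [362. 270.]
tip in wrist [257. 179.]
tip in crop [416. 388.]
yel 1624 [266. 134.] dish (np.float64(0.0245), np.float64(0.0313))
blu 914 [219. 127.] dish (np.float64(-0.0263), np.float64(0.0319))
blu 786 [225. 201.] dish (np.float64(-0.0119), np.float64(-0.0379))
scene
yel 21 [268. 188.] dish (np.float64(0.014), np.float64(0.0293))
blu 102 [282. 205.] dish (np.float64(-0.0132), np.float64(-0.0373))
top
yel 81 [243. 169.] dish (np.float64(0.0133), np.float64(0.0399))
blu 24 [270. 172.] dish (np.float64(-0.0085), np.float64(-0.0452))
blu 67 [246. 180.] dish (np.float64(-0.0256), np.float64(0.0326))
158 (np.float64(0.0257), np.float64(0.0054))
160 (np.float64(0.026), np.float64(0.0033))
162 (np.float64(0.0263), np.float64(0.0012))
164 (np.float64(0.0266), np.float64(-0.0009))
166 (np.float64(0.027), np.float64(-0.003))
168 (np.float64(0.0273), np.float64(-0.0052))
170 (np.float64(0.0276), np.float64(-0.0073))
172 (np.float64(0.0279), np.float64(-0.0094))
```

View pics/w20c.png

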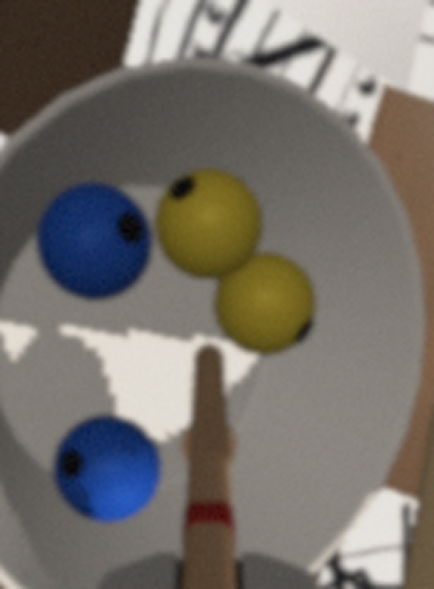

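View pics/s20.png

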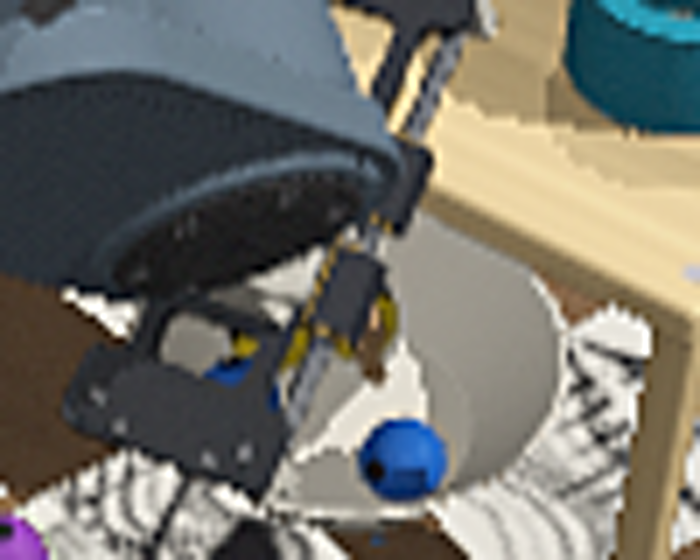

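>>> {"api": "step_arm", "payload": {"commands": [{"offset": [-0.009, -0.007, -0.0045], "delta_rot": [0, 0, 0], "jaw": 1}, {"offset": [-0.0065, -0.008, -0.0045], "delta_rot": [0, 0, 0], "jaw": 1}, {"offset": [0, 0, 0], "delta_rot": [0, 0, 0], "jaw": 1}, {"offset": [0.007, -0.006, -0.0035], "delta_rot": [0, 0, 0], "jaw": 1}, {"offset": [0.003, -0.0085, -0.005], "delta_rot": [0, 0, 0], "jaw": 1}, {"offset": [0.004, -0.0075, -0.0045], "delta_rot": [0, 0, 0], "jaw": 1}, {"offset": [0.005, -0.0055, -0.0035], "delta_rot": [0, 0, 0], "jaw": 1}, {"offset": [0.0065, -0.0025, -0.0015], "delta_rot": [0, 0, 0], "jaw": 1}, {"offset": [0, 0, 0], "delta_rot": [0, 0, 0], "jaw": 1}]}}

```text
time_s: 17.8
ee_pos: [0.4927, 0.0534, 0.1626]
ee_rot: [0.586, 0.765, 0.212, 0.162]
ft_force: [-0.2, 0.2, 0.7]
opening: 0.0087
```

```bash
python3 st.py 21;python3 - <<'E'
from look import *
w=load("/tmp/w.npz"); crop(w,190,50,330,240,3.1,"pics/w21c.png"); beads(w); print("scene"); beads(load("/tmp/s.npz")); print("top"); beads(load("/tmp/t.npz"))
for v in range(158,174,2):
    print(v,dish(cast(w,257,v,.012)))
E
```

```text
17.8 [-0.076  0.202  2.203  0.668  0.28  -0.943] 0.008746360886952884 [-0.2  0.2  0.7]
tip world [0.5786 0.0766 0.0142] dish -0.0265 -0.0142 0.0142
tool axes dish e,f,z: [-0.152  0.848  0.508] [0.988 0.13  0.078] [ 0.     0.514 -0.858]
tip in crop [371. 400.]
tip in wrist [256. 179.]
tip in crop [334. 469.]
yel 1336 [306. 141.] dish (np.float64(0.0248), np.float64(0.0311))
blu 738 [267. 136.] dish (np.float64(-0.0264), np.float64(0.0319))
blu 401 [273. 204.] dish (np.float64(-0.0069), np.float64(-0.0397))
scene
yel 117 [274. 185.] dish (np.float64(0.0339), np.float64(0.0198))
blu 105 [283. 206.] dish (np.float64(-0.0143), np.float64(-0.0387))
top
yel 98 [245. 168.] dish (np.float64(0.0158), np.float64(0.0308))
blu 61 [267. 173.] dish (np.float64(-0.0112), np.float64(-0.0374))
blu 68 [246. 180.] dish (np.float64(-0.0256), np.float64(0.0324))
158 (np.float64(-0.0273), np.float64(0.0075))
160 (np.float64(-0.027), np.float64(0.0054))
162 (np.float64(-0.0267), np.float64(0.0033))
164 (np.float64(-0.0263), np.float64(0.0012))
166 (np.float64(-0.026), np.float64(-0.0009))
168 (np.float64(-0.0257), np.float64(-0.0031))
170 (np.float64(-0.0254), np.float64(-0.0052))
172 (np.float64(-0.025), np.float64(-0.0073))
```

View pics/w21c.png

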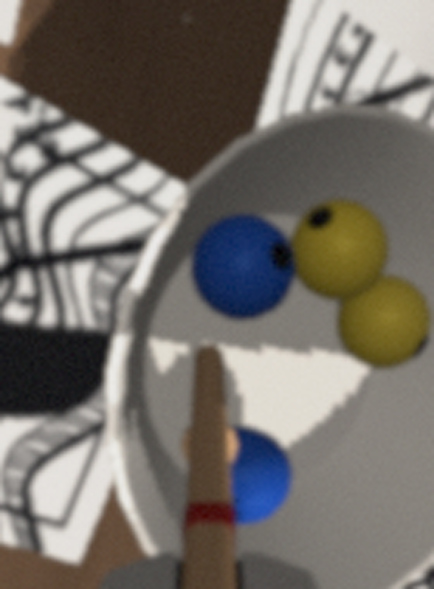

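>>> {"api": "step_arm", "payload": {"commands": [{"offset": [0, 0.01, 0.006], "delta_rot": [0, 0, 0], "jaw": 1}, {"offset": [0.0055, 0.0095, 0.0055], "delta_rot": [0, 0, 0], "jaw": 1}, {"offset": [0.0095, 0.0045, 0.003], "delta_rot": [0, 0, 0], "jaw": 1}, {"offset": [0.008, -0.0005, -0.0005], "delta_rot": [0, 0, 0], "jaw": 1}, {"offset": [0.006, 0.001, 0.0005], "delta_rot": [0, 0, 0], "jaw": 1}, {"offset": [0, 0, 0], "delta_rot": [0, 0, 0], "jaw": 1}]}}

```text
time_s: 18.7
ee_pos: [0.5139, 0.0885, 0.1633]
ee_rot: [0.586, 0.765, 0.212, 0.163]
ft_force: [3.4, -3.6, 1.9]
opening: 0.0085
```

```bash
python3 st.py 22;python3 - <<'E'
from look import *
w=load("/tmp/w.npz"); crop(w,190,50,330,240,3.1,"pics/w22c.png"); beads(w); print("scene"); beads(load("/tmp/s.npz")); print("top"); beads(load("/tmp/t.npz"))
for v in range(160,182,2):
    print(v,dish(cast(w,257,v,.012)))
E
```

```text
18.7 [ 0.019  0.241  2.147  0.51   0.256 -0.706] 0.008494254891783343 [ 3.4 -3.6  1.9]
tip world [0.6001 0.1116 0.0151] dish -0.0012 0.0181 0.0151
tool axes dish e,f,z: [-0.152  0.847  0.51 ] [0.988 0.13  0.078] [-0.001  0.516 -0.857]
tip in crop [284. 348.]
tip in wrist [257. 179.]
tip in crop [302. 391.]
yel 1366 [283. 169.] dish (np.float64(0.0247), np.float64(0.0311))
blu 763 [242. 166.] dish (np.float64(-0.0262), np.float64(0.0325))
blu 150 [240. 224.] dish (np.float64(-0.0199), np.float64(-0.028))
scene
yel 158 [272. 185.] dish (np.float64(0.0304), np.float64(0.0257))
blu 102 [258. 197.] dish (np.float64(-0.0271), np.float64(0.0326))
blu 102 [283. 205.] dish (np.float64(-0.0137), np.float64(-0.0384))
top
yel 91 [246. 167.] dish (np.float64(0.0174), np.float64(0.0294))
blu 45 [269. 174.] dish (np.float64(-0.0123), np.float64(-0.0433))
160 (np.float64(-0.0019), np.float64(0.0378))
162 (np.float64(-0.0016), np.float64(0.0357))
164 (np.float64(-0.0013), np.float64(0.0335))
166 (np.float64(-0.001), np.float64(0.0314))
168 (np.float64(-0.0006), np.float64(0.0293))
170 (np.float64(-0.0003), np.float64(0.0272))
172 (np.float64(0.0), np.float64(0.025))
174 (np.float64(0.0003), np.float64(0.0229))
176 (np.float64(0.0007), np.float64(0.0207))
178 (np.float64(0.001), np.float64(0.0185))
180 (np.float64(0.0013), np.float64(0.0164))
```

View pics/w22c.png

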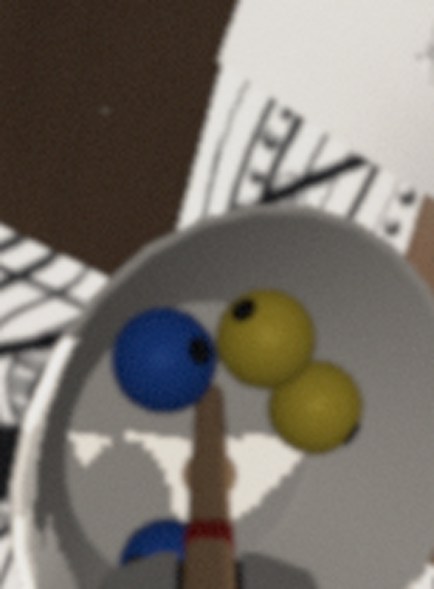

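>>> {"api": "step_arm", "payload": {"commands": [{"offset": [-0.0105, -0.005, -0.003], "delta_rot": [0, 0, 0], "jaw": 1}, {"offset": [-0.0065, -0.0095, -0.0055], "delta_rot": [0, 0, 0], "jaw": 1}, {"offset": [-0.003, -0.01, -0.006], "delta_rot": [0, 0, 0], "jaw": 1}, {"offset": [0.004, -0.0045, -0.003], "delta_rot": [0, 0, 0], "jaw": 1}, {"offset": [0, 0, 0], "delta_rot": [0, 0, 0], "jaw": 1}]}}

```text
time_s: 19.48
ee_pos: [0.4836, 0.0646, 0.1625]
ee_rot: [0.586, 0.765, 0.211, 0.161]
ft_force: [0.0, 0.0, -0.5]
opening: 0.0089
```

```bash
python3 st.py 23;python3 - <<'E'
from look import *
w=load("/tmp/w.npz"); crop(w,190,50,330,240,3.1,"pics/w23c.png"); beads(w); print("scene"); beads(load("/tmp/s.npz")); print("top"); beads(load("/tmp/t.npz"))
for v in range(166,182,2):
    print(v,dish(cast(w,257,v,.012)))
E
```

```text
19.475 [-0.047  0.189  2.221  0.642  0.266 -0.893] 0.008934510825347084 [ 0.   0.  -0.5]
tip world [0.5693 0.0879 0.014 ] dish -0.0345 -0.002 0.014
tool axes dish e,f,z: [-0.152  0.849  0.507] [0.988 0.13  0.079] [ 0.001  0.513 -0.858]
tip in crop [343. 423.]
tip in wrist [256. 179.]
tip in crop [297. 468.]
yel 1274 [310. 153.] dish (np.float64(0.0248), np.float64(0.031))
blu 697 [267. 153.] dish (np.float64(-0.0309), np.float64(0.027))
blu 489 [275. 214.] dish (np.float64(-0.0096), np.float64(-0.039))
scene
yel 181 [271. 186.] dish (np.float64(0.0259), np.float64(0.0267))
blu 105 [282. 205.] dish (np.float64(-0.0142), np.float64(-0.0385))
top
yel 96 [245. 168.] dish (np.float64(0.0156), np.float64(0.0314))
blu 73 [268. 174.] dish (np.float64(-0.0133), np.float64(-0.0378))
blu 58 [248. 181.] dish (np.float64(-0.028), np.float64(0.0285))
166 (np.float64(-0.0338), np.float64(0.0114))
168 (np.float64(-0.0335), np.float64(0.0093))
170 (np.float64(-0.0332), np.float64(0.0072))
172 (np.float64(-0.0329), np.float64(0.005))
174 (np.float64(-0.0325), np.float64(0.0029))
176 (np.float64(-0.0322), np.float64(0.0007))
178 (np.float64(-0.0319), np.float64(-0.0014))
180 (np.float64(-0.0315), np.float64(-0.0036))
```

View pics/w23c.png

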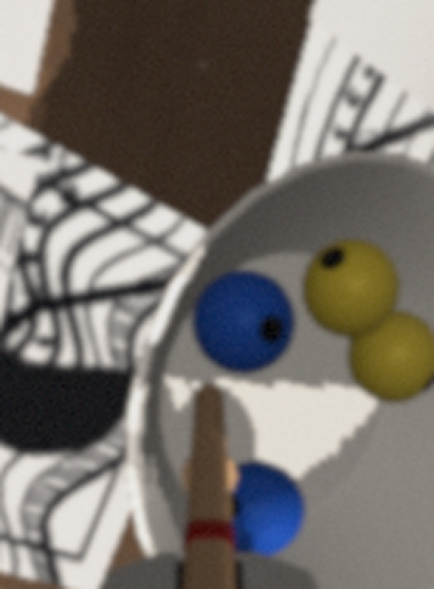

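>>> {"api": "step_arm", "payload": {"commands": [{"offset": [0.004, 0.002, 0.001], "delta_rot": [0, 0, 0], "jaw": 1}, {"offset": [0.0035, 0.0025, 0.0015], "delta_rot": [0, 0, 0], "jaw": 1}, {"offset": [0.003, 0.0025, 0.0015], "delta_rot": [0, 0, 0], "jaw": 1}, {"offset": [0.003, 0.0025, 0.0015], "delta_rot": [0, 0, 0], "jaw": 1}, {"offset": [0.0025, 0.003, 0.002], "delta_rot": [0, 0, 0], "jaw": 1}, {"offset": [0.0025, 0.0035, 0.002], "delta_rot": [0, 0, 0], "jaw": 1}, {"offset": [0.002, 0.0035, 0.002], "delta_rot": [0, 0, 0], "jaw": 1}, {"offset": [0.0015, 0.004, 0.0025], "delta_rot": [0, 0, 0], "jaw": 1}, {"offset": [0, 0, 0], "delta_rot": [0, 0, 0], "jaw": 1}]}}

```text
time_s: 20.75
ee_pos: [0.5053, 0.0927, 0.1629]
ee_rot: [0.586, 0.765, 0.212, 0.162]
ft_force: [0.2, -0.4, -1.3]
opening: 0.0091
```

```bash
python3 st.py 24;python3 - <<'E'
from look import *
w=load("/tmp/w.npz"); crop(w,190,50,330,240,3.1,"pics/w24c.png"); beads(w); print("scene"); beads(load("/tmp/s.npz")); print("top"); beads(load("/tmp/t.npz"))
for v in range(166,182,2):
    print(v,dish(cast(w,257,v,.012)))
E
```

```text
20.75 [ 0.031  0.229  2.165  0.5    0.25  -0.688] 0.0090811695924759 [ 0.2 -0.4 -1.3]
tip world [0.5911 0.1158 0.0145] dish -0.0096 0.0234 0.0145
tool axes dish e,f,z: [-0.152  0.848  0.508] [0.988 0.13  0.078] [ 0.     0.514 -0.858]
tip in crop [274. 370.]
tip in wrist [257. 179.]
tip in crop [279. 399.]
yel 1168 [297. 194.] dish (np.float64(0.0404), np.float64(0.0089))
blu 680 [275. 164.] dish (np.float64(0.0048), np.float64(0.0413))
blu 20 [245. 225.] dish (np.float64(-0.0218), np.float64(-0.0244))
scene
yel 208 [279. 186.] dish (np.float64(0.0384), np.float64(0.0072))
blu 55 [264. 187.] dish (np.float64(0.0113), np.float64(0.0392))
blu 101 [283. 205.] dish (np.float64(-0.0138), np.float64(-0.0388))
top
yel 35 [253. 164.] dish (np.float64(0.0259), np.float64(0.0064))
blu 62 [242. 171.] dish (np.float64(0.0054), np.float64(0.0425))
blu 63 [268. 174.] dish (np.float64(-0.0134), np.float64(-0.0402))
166 (np.float64(-0.0097), np.float64(0.0368))
168 (np.float64(-0.0094), np.float64(0.0347))
170 (np.float64(-0.0091), np.float64(0.0326))
172 (np.float64(-0.0087), np.float64(0.0304))
174 (np.float64(-0.0084), np.float64(0.0283))
176 (np.float64(-0.0081), np.float64(0.0261))
178 (np.float64(-0.0077), np.float64(0.024))
180 (np.float64(-0.0074), np.float64(0.0218))
```

View pics/w24c.png

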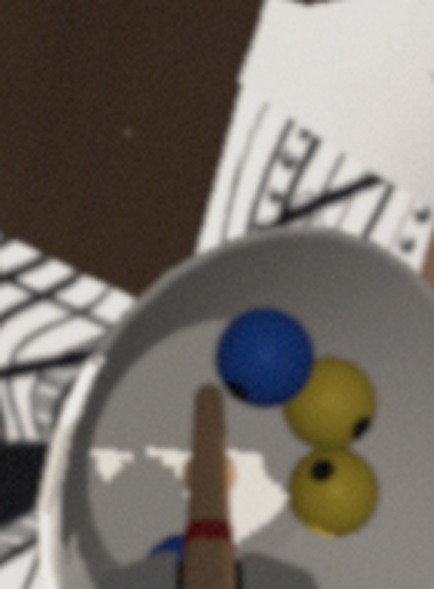

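>>> {"api": "step_arm", "payload": {"commands": [{"offset": [0.0015, 0.004, 0.002], "delta_rot": [0, 0, 0], "jaw": 1}, {"offset": [0.0015, 0.004, 0.002], "delta_rot": [0, 0, 0], "jaw": 1}, {"offset": [0, 0.0035, 0.002], "delta_rot": [0, 0, 0], "jaw": 1}, {"offset": [0, 0.0035, 0.002], "delta_rot": [0, 0, 0], "jaw": 1}, {"offset": [0, 0, 0], "delta_rot": [0, 0, 0], "jaw": 1}]}}

```text
time_s: 21.52
ee_pos: [0.5209, 0.0999, 0.1637]
ee_rot: [0.586, 0.765, 0.212, 0.162]
ft_force: [0.6, -0.6, 0.4]
opening: 0.0088
```

```bash
python3 st.py 25;python3 - <<'E'
from look import *
w=load("/tmp/w.npz"); crop(w,190,50,330,240,3.1,"pics/w25c.png"); beads(w); print("scene"); beads(load("/tmp/s.npz")); print("top"); beads(load("/tmp/t.npz"))
for v in range(166,182,2):
    print(v,dish(cast(w,257,v,.012)))
E
```

```text
21.525 [ 0.048  0.254  2.126  0.448  0.257 -0.62 ] 0.008797019988004915 [ 0.6 -0.6  0.4]
tip world [0.6068 0.123  0.0153] dish 0.0067 0.0288 0.0153
tool axes dish e,f,z: [-0.152  0.848  0.508] [0.988 0.13  0.078] [ 0.     0.514 -0.858]
tip in crop [256. 332.]
tip in wrist [257. 179.]
tip in crop [291. 367.]
yel 589 [285. 210.] dish (np.float64(0.0442), np.float64(-0.0034))
yel 88 [272. 226.] dish (np.float64(0.0287), np.float64(-0.0214))
blu 657 [280. 181.] dish (np.float64(0.0305), np.float64(0.0289))
scene
yel 212 [286. 192.] dish (np.float64(0.0331), np.float64(-0.0191))
blu 98 [271. 185.] dish (np.float64(0.0301), np.float64(0.0289))
blu 107 [283. 205.] dish (np.float64(-0.0138), np.float64(-0.0385))
top
yel 30 [264. 164.] dish (np.float64(0.0201), np.float64(-0.0316))
blu 73 [268. 174.] dish (np.float64(-0.0136), np.float64(-0.0382))
166 (np.float64(0.0072), np.float64(0.0422))
168 (np.float64(0.0075), np.float64(0.04))
170 (np.float64(0.0079), np.float64(0.0379))
172 (np.float64(0.0082), np.float64(0.0357))
174 (np.float64(0.0085), np.float64(0.0336))
176 (np.float64(0.0088), np.float64(0.0314))
178 (np.float64(0.0092), np.float64(0.0293))
180 (np.float64(0.0095), np.float64(0.0271))
```

View pics/w25c.png

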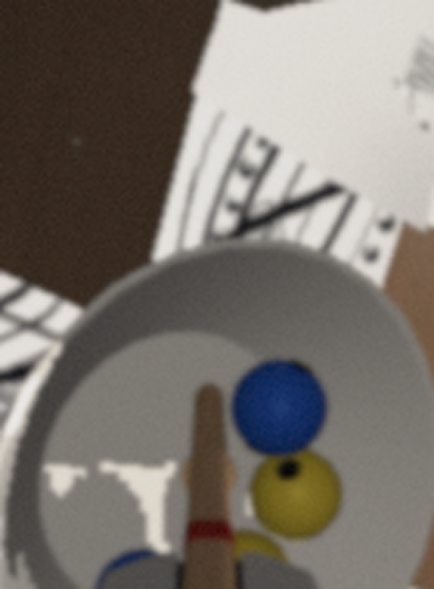

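View pics/s25.png

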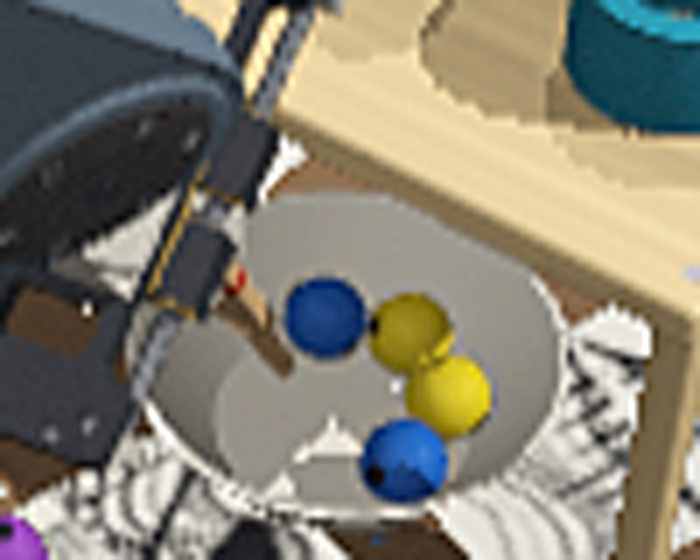

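>>> {"api": "step_arm", "payload": {"commands": [{"offset": [-0.011, -0.005, -0.003], "delta_rot": [0, 0, 0], "jaw": 1}, {"offset": [-0.013, 0.0035, 0.002], "delta_rot": [0, 0, 0], "jaw": 1}, {"offset": [-0.0075, 0.0085, 0.005], "delta_rot": [0, 0, 0], "jaw": 1}, {"offset": [0, 0, 0], "delta_rot": [0, 0, 0], "jaw": 1}, {"offset": [0, 0, 0], "delta_rot": [0, 0, 0], "jaw": 1}]}}

```text
time_s: 22.3
ee_pos: [0.5364, 0.0718, 0.1637]
ee_rot: [0.586, 0.765, 0.212, 0.162]
ft_force: [0.5, 0.6, -0.1]
opening: 0.0089
```

```bash
python3 st.py 26;python3 - <<'E'
from look import *
w=load("/tmp/w.npz"); crop(w,190,50,330,240,3.1,"pics/w26c.png"); beads(w); print("scene"); beads(load("/tmp/s.npz")); print("top"); beads(load("/tmp/t.npz"))
for v in range(172,182,2):
    print(v,dish(cast(w,257,v,.012)))
E
```

```text
22.3 [-0.023  0.273  2.098  0.536  0.288 -0.765] 0.008859071069644854 [ 0.5  0.6 -0.1]
tip world [0.6221 0.0949 0.0153] dish 0.0189 -0.0008 0.0153
tool axes dish e,f,z: [-0.152  0.848  0.508] [0.988 0.13  0.078] [ 0.     0.514 -0.858]
tip in crop [325. 294.]
tip in wrist [256. 179.]
tip in crop [370. 381.]
yel 654 [280. 185.] dish (np.float64(0.0437), np.float64(-0.0046))
yel 206 [268. 213.] dish (np.float64(0.0336), np.float64(-0.0366))
yel 108 [248. 213.] dish (np.float64(0.0085), np.float64(-0.0349))
blu 716 [274. 154.] dish (np.float64(0.031), np.float64(0.0282))
blu 743 [229. 217.] dish (np.float64(-0.013), np.float64(-0.0385))
scene
yel 207 [286. 192.] dish (np.float64(0.0322), np.float64(-0.0196))
blu 108 [283. 205.] dish (np.float64(-0.0137), np.float64(-0.0386))
top
blu 23 [266. 175.] dish (np.float64(-0.0173), np.float64(-0.0319))
172 (np.float64(0.0205), np.float64(0.0062))
174 (np.float64(0.0209), np.float64(0.0041))
176 (np.float64(0.0212), np.float64(0.0019))
178 (np.float64(0.0215), np.float64(-0.0003))
180 (np.float64(0.0219), np.float64(-0.0025))
```

View pics/w26c.png

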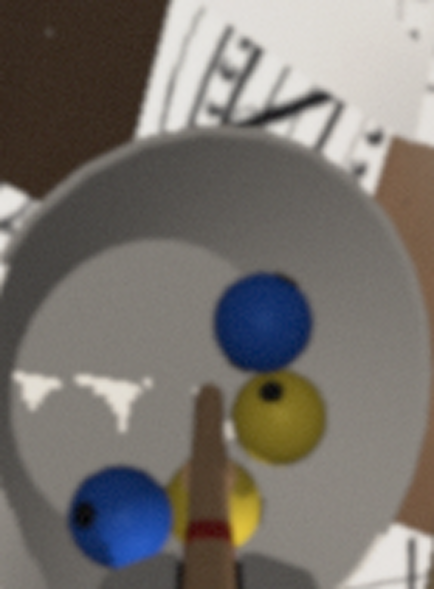

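View pics/s26.png

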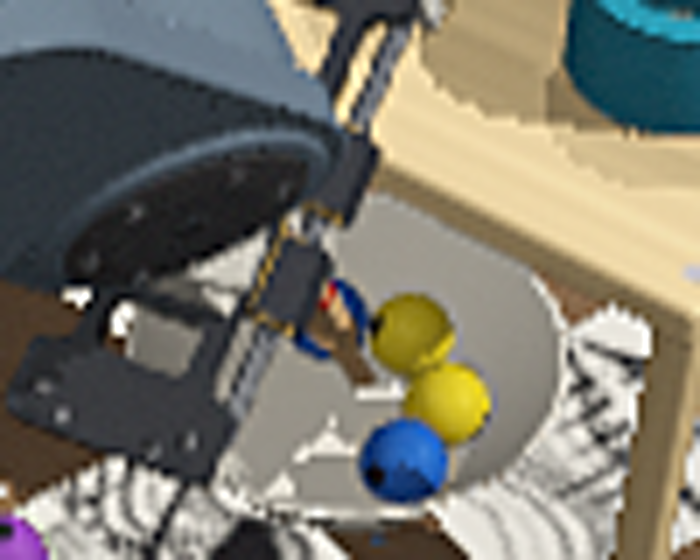

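>>> {"api": "step_arm", "payload": {"commands": [{"offset": [0, 0, -0.02], "delta_rot": [0, 0, 0], "jaw": 1}, {"offset": [0, 0, -0.03], "delta_rot": [0, 0, 0], "jaw": 1}, {"offset": [0, 0, -0.03], "delta_rot": [0, 0, 0], "jaw": 1}, {"offset": [0, 0, -0.02], "delta_rot": [0, 0, 0], "jaw": 1}, {"offset": [0, 0, 0], "delta_rot": [0, 0, 0], "jaw": 1}]}}

```text
time_s: 23.08
ee_pos: [0.487, 0.0582, 0.2508]
ee_rot: [0.586, 0.765, 0.212, 0.163]
ft_force: [0.3, -0.9, 0.2]
opening: 0.0092
```

```bash
python3 st.py 27;python3 - <<'E'
from look import *
w=load("/tmp/w.npz"); crop(w,190,50,330,240,3.1,"pics/w27c.png"); beads(w); print("scene"); beads(load("/tmp/s.npz")); print("top"); beads(load("/tmp/t.npz"))
t=load("/tmp/t.npz");K,R,tt=t["K"],t["R"],t["t"]; z=t["range_z"]; v,u=np.mgrid[:z.shape[0],:z.shape[1]]
c=(np.stack([(u-K[0,2])/K[0,0]*z,(v-K[1,2])/K[1,1]*z,z],-1)-tt)@R
x0,y0,x1,y1=(355,160,400,205); q=c[y0:y1,x0:x1].reshape(-1,3); h=cv2.cvtColor(t["pixels"],cv2.COLOR_RGB2HSV)[y0:y1,x0:x1].reshape(-1,3)
m=(abs(q[:,2]-.085)<.006)&(h[:,0]>75)&(h[:,0]<95)&(h[:,1]>60); q=q[m]
s=np.linalg.lstsq(np.c_[2*q[:,:2],np.ones(len(q))],(q[:,:2]**2).sum(1),rcond=None)[0]; print("pot",len(q),s[:2],np.sqrt(s[2]+s[0]**2+s[1]**2))
o=r.get_obs(); R0=Rn.from_quat(o["ee_rot"]); g=np.array([.4946,-.2909,.1543]); pre=g-.11*R0.apply([0,0,1]); print("togo pre",R0.inv().apply(pre-o["ee_pos"]).round(4))
E
```

```text
23.075 [-0.064  0.024  2.126  0.352  0.499 -0.595] 0.009244581608104851 [ 0.3 -0.9  0.2]
tip world [0.5733 0.0813 0.1026] dish -0.0312 -0.009 0.1026
tool axes dish e,f,z: [-0.152  0.847  0.51 ] [0.988 0.13  0.078] [-0.001  0.516 -0.857]
tip in crop [356. 367.]
tip in wrist [257. 179.]
tip in crop [326. 315.]
yel 393 [274. 166.] dish (np.float64(0.0437), np.float64(-0.0044))
yel 95 [251. 187.] dish (np.float64(0.0102), np.float64(-0.0345))
yel 135 [265. 188.] dish (np.float64(0.0329), np.float64(-0.0355))
blu 403 [270. 142.] dish (np.float64(0.031), np.float64(0.0282))
blu 426 [235. 190.] dish (np.float64(-0.0128), np.float64(-0.0387))
scene
yel 208 [286. 192.] dish (np.float64(0.0321), np.float64(-0.0196))
blu 73 [272. 185.] dish (np.float64(0.0294), np.float64(0.0256))
blu 108 [283. 205.] dish (np.float64(-0.0137), np.float64(-0.0386))
top
yel 55 [266. 165.] dish (np.float64(0.0167), np.float64(-0.035))
pot 115 [ 0.55958725 -0.27392598] 0.036476744379332994
togo pre [-0.3392 -0.1201 -0.0718]
```

View pics/w27.png

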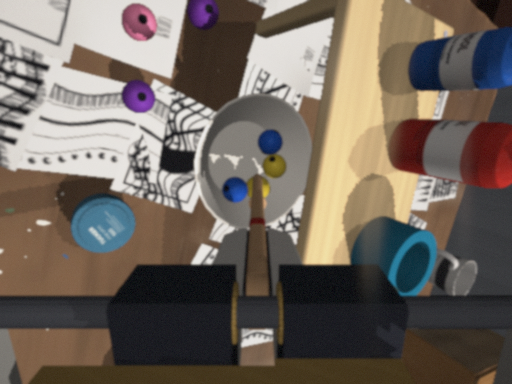

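>>> {"api": "step_arm", "payload": {"commands": [{"offset": [-0.02, -0.007, -0.004], "delta_rot": [0, 0, 0], "jaw": 1}, {"offset": [-0.04, -0.014, -0.009], "delta_rot": [0, 0, 0], "jaw": 1}, {"offset": [-0.045, -0.016, -0.01], "delta_rot": [0, 0, 0], "jaw": 1}, {"offset": [-0.045, -0.016, -0.01], "delta_rot": [0, 0, 0], "jaw": 1}, {"offset": [-0.045, -0.016, -0.01], "delta_rot": [0, 0, 0], "jaw": 1}, {"offset": [-0.045, -0.016, -0.01], "delta_rot": [0, 0, 0], "jaw": 1}, {"offset": [-0.045, -0.016, -0.009], "delta_rot": [0, 0, 0], "jaw": 1}, {"offset": [-0.035, -0.012, -0.007], "delta_rot": [0, 0, 0], "jaw": 1}, {"offset": [-0.018, -0.007, -0.003], "delta_rot": [0, 0, 0], "jaw": 1}, {"offset": [0, 0, 0], "delta_rot": [0, 0, 0], "jaw": 1}, {"offset": [0, 0, 0], "delta_rot": [0, 0, 0], "jaw": 1}]}}

```text
time_s: 24.6
ee_pos: [0.4398, -0.3034, 0.2493]
ee_rot: [0.586, 0.765, 0.212, 0.162]
ft_force: [0.0, -0.1, 0.9]
opening: 0.0086
```

```bash
cat > pt.py <<'E'
from plan import *
import sys
o=r.get_obs(); R0=Rn.from_quat(o["ee_rot"]); print(o["time_s"],o["ee_pos"].round(4),o["ee_rot"].round(3),o["opening"],o["ft_force"].round(1))
g=np.array([.4946,-.2909,.1543]); 
for k in (.11,.06,.003): print(k,R0.inv().apply(g-k*R0.apply([0,0,1])-o["ee_pos"]).round(4))
w=r.snapshot("wrist"); cv2.imwrite(f"pics/w{sys.argv[1]}.png",w["pixels"][:,:,::-1])
t=r.snapshot("top"); crop(t,345,145,425,215,8,f"pics/t{sys.argv[1]}.png")
E
python3 pt.py 28
```

```text
24.6 [ 0.4398 -0.3034  0.2493] [0.586 0.765 0.212 0.162] 0.008649994056914658 [ 0.  -0.1  0.9]
0.11 [-0.0023 -0.0006  0.0004]
0.06 [-0.0023 -0.0006  0.0504]
0.003 [-0.0023 -0.0006  0.1074]
```

View pics/w28.png

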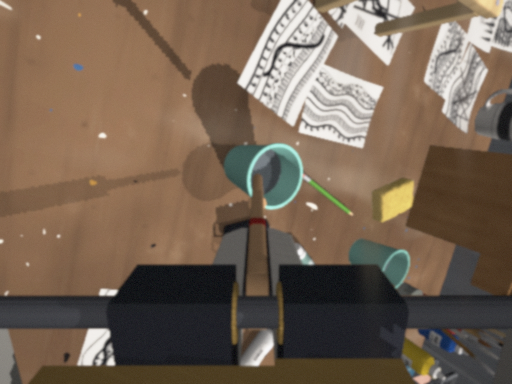

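View pics/t28.png

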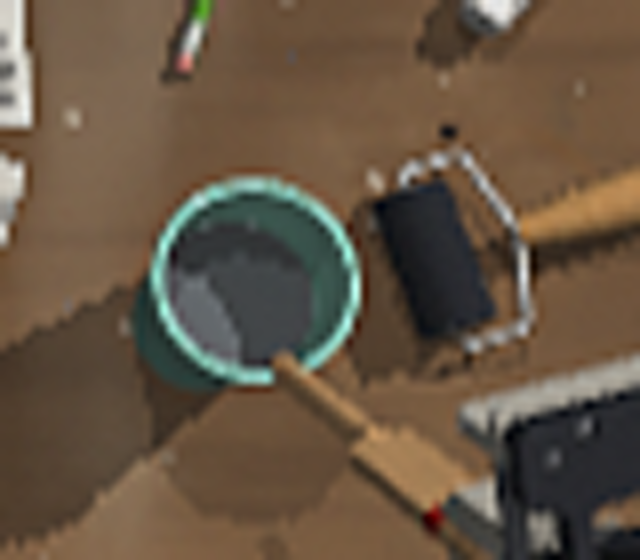

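>>> {"api": "step_arm", "payload": {"commands": [{"offset": [-0.003, 0.001, 0.02], "delta_rot": [0, 0, 0], "jaw": 1}, {"offset": [0, 0, 0.03], "delta_rot": [0, 0, 0], "jaw": 1}, {"offset": [0, 0, 0], "delta_rot": [0, 0, 0], "jaw": 1}]}}

```text
time_s: 25.08
ee_pos: [0.4662, -0.299, 0.2062]
ee_rot: [0.586, 0.765, 0.212, 0.161]
ft_force: [-0.5, 0.7, 0.2]
opening: 0.0087
```

```bash
python3 pt.py 29
```

```text
25.075 [ 0.4662 -0.299   0.2062] [0.586 0.765 0.212 0.161] 0.008728504660694603 [-0.5  0.7  0.2]
0.11 [ 0.0002 -0.0012 -0.0503]
0.06 [ 0.0002 -0.0012 -0.0003]
0.003 [ 0.0002 -0.0012  0.0567]
```

View pics/t29.png

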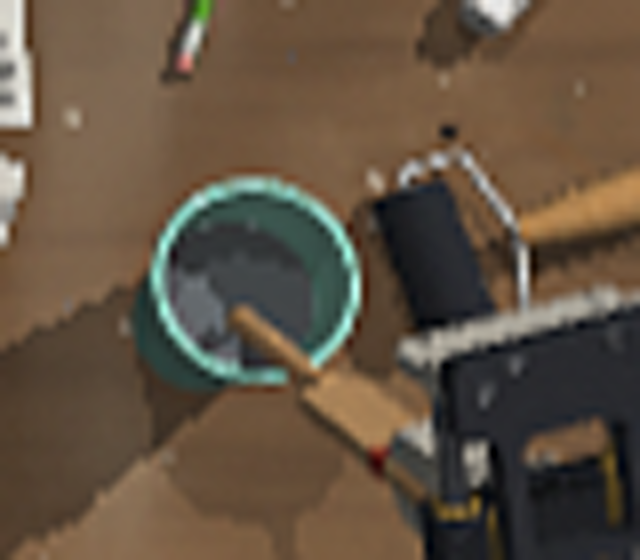

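View pics/w29.png

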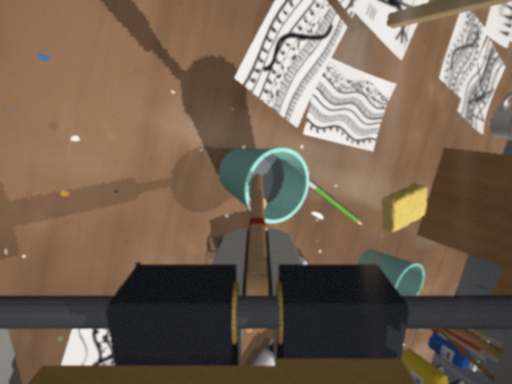

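Stick is inside the pot mouth without touching hard. I push it the rest of the way in.

>>> {"api": "step_arm", "payload": {"commands": [{"offset": [0, 0, 0.02], "delta_rot": [0, 0, 0], "jaw": 1}, {"offset": [0, 0, 0.02], "delta_rot": [0, 0, 0], "jaw": 1}, {"offset": [0, 0, 0.012], "delta_rot": [0, 0, 0], "jaw": 1}, {"offset": [0, 0, 0.003], "delta_rot": [0, 0, 0], "jaw": 1}, {"offset": [0, 0, 0], "delta_rot": [0, 0, 0], "jaw": 1}]}}

```text
time_s: 25.8
ee_pos: [0.4934, -0.2933, 0.1603]
ee_rot: [0.586, 0.765, 0.212, 0.162]
ft_force: [0.8, 0.5, 0.2]
opening: 0.0087
```

```bash
python3 pt.py 30
```

```text
25.8 [ 0.4934 -0.2933  0.1603] [0.586 0.765 0.212 0.162] 0.008729887253092315 [0.8 0.5 0.2]
0.11 [ 0.002  -0.0016 -0.104 ]
0.06 [ 0.002  -0.0016 -0.054 ]
0.003 [ 0.002  -0.0016  0.003 ]
```

View pics/t30.png

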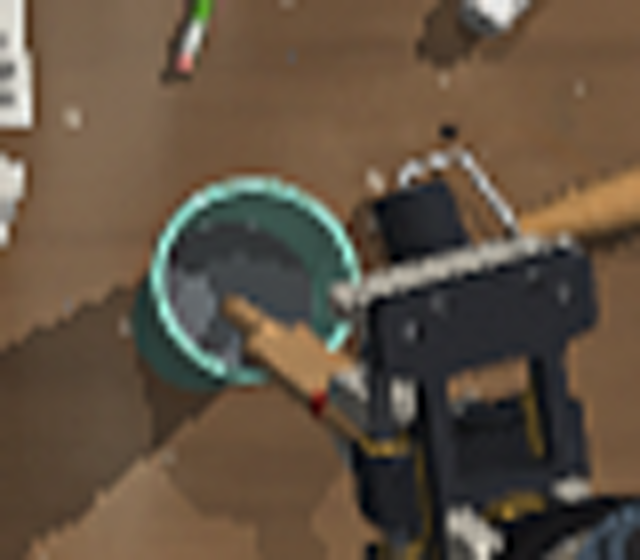

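>>> {"api": "step_arm", "payload": {"commands": [{"offset": [0.001, -0.001, 0.003], "delta_rot": [0, 0, 0], "jaw": 1}, {"offset": [0, 0, 0], "delta_rot": [0, 0, 0], "jaw": 1}, {"offset": [0, 0, 0], "delta_rot": [0, 0, 0], "jaw": 0.7}, {"offset": [0, 0, 0], "delta_rot": [0, 0, 0], "jaw": 0.5}, {"offset": [0, 0, 0], "delta_rot": [0, 0, 0], "jaw": 0.3}, {"offset": [0, 0, 0], "delta_rot": [0, 0, 0], "jaw": 0}, {"offset": [0, 0, 0], "delta_rot": [0, 0, 0], "jaw": 0}, {"offset": [0, 0, 0], "delta_rot": [0, 0, 0], "jaw": 0}, {"offset": [0, 0, 0], "delta_rot": [0, 0, 0], "jaw": 0}, {"offset": [0, 0, 0], "delta_rot": [0, 0, 0], "jaw": 0}, {"offset": [0, 0, 0], "delta_rot": [0, 0, 0], "jaw": 0}]}}

```text
time_s: 27.28
ee_pos: [0.4938, -0.2921, 0.1571]
ee_rot: [0.586, 0.765, 0.212, 0.162]
ft_force: [-0.6, 0.2, -0.3]
opening: 0.0918
```

```bash
python3 pt.py 31
```

```text
27.275 [ 0.4938 -0.2921  0.1571] [0.586 0.765 0.212 0.162] 0.09179639246282756 [-0.6  0.2 -0.3]
0.11 [ 0.001  -0.0005 -0.1071]
0.06 [ 0.001  -0.0005 -0.0571]
0.003 [ 0.001  -0.0005 -0.0001]
```

View pics/w31.png

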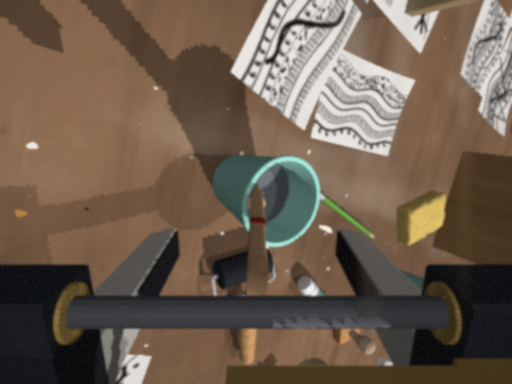

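View pics/t31.png

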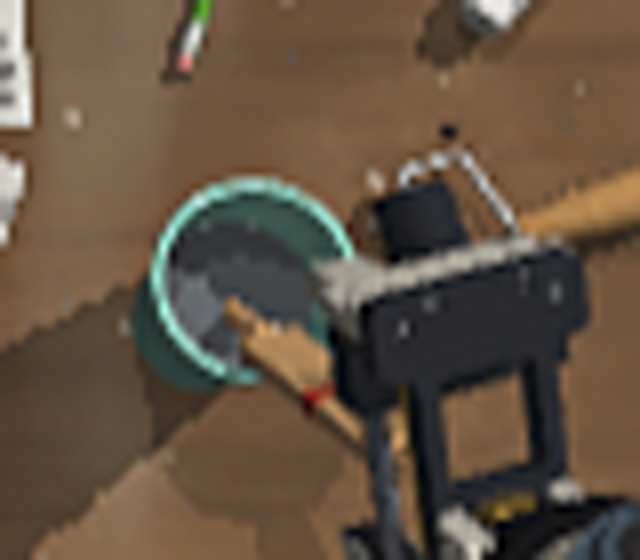

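Released; the stick rests as at the start (band at wrist (257,219)), fingers clear. Retreat along the stick.

>>> {"api": "step_arm", "payload": {"commands": [{"offset": [0, 0, -0.02], "delta_rot": [0, 0, 0], "jaw": 0}, {"offset": [0, 0, -0.035], "delta_rot": [0, 0, 0], "jaw": 0}, {"offset": [0, 0, -0.04], "delta_rot": [0, 0, 0], "jaw": 0}, {"offset": [0, 0, -0.04], "delta_rot": [0, 0, 0], "jaw": 0}, {"offset": [0, -0.04, -0.04], "delta_rot": [0, 0, 0], "jaw": 0}, {"offset": [0, -0.05, -0.03], "delta_rot": [0, 0, 0], "jaw": 0}, {"offset": [0, -0.05, 0], "delta_rot": [0, 0, 0], "jaw": 0}, {"offset": [0, 0, 0], "delta_rot": [0, 0, 0], "jaw": 0}, {"offset": [0, 0, 0], "delta_rot": [0, 0, 0], "jaw": 0}]}}

```text
time_s: 28.5
ee_pos: [0.2762, -0.3509, 0.2619]
ee_rot: [0.587, 0.765, 0.211, 0.163]
ft_force: [0.3, 0.3, -1.0]
opening: 0.093
```

```bash
python3 - <<'E'
from look import *
o=r.get_obs(); print(o["time_s"],o["ee_pos"].round(3),o["opening"])
t=r.snapshot("top"); s=r.snapshot("scene"); np.savez("/tmp/t.npz",**t)
crop(t,140,100,440,250,2.6,"pics/t32.png"); cv2.imwrite("pics/s32.png",s["pixels"][:,:,::-1])
crop(s,225,140,325,220,7,"pics/s32c.png"); beads(s); beads(t)
def cl(S):
    K,R,tt=S["K"],S["R"],S["t"]; z=S["range_z"]; v,u=np.mgrid[:z.shape[0],:z.shape[1]]
    return (np.stack([(u-K[0,2])/K[0,0]*z,(v-K[1,2])/K[1,1]*z,z],-1)-tt)@R
c=cl(t); x0,y0,x1,y1=370,180,402,207
q=c[y0:y1,x0:x1].reshape(-1,3); h=cv2.cvtColor(t["pixels"],cv2.COLOR_RGB2HSV)[y0:y1,x0:x1].reshape(-1,3)
q=q[(q[:,2]>.1)&(q[:,2]<.25)&(np.hypot(q[:,0]-.52,q[:,1]+.285)<.1)&((h[:,0]<25)|(h[:,0]>170))]
for i in range(4):
    c0=q.mean(0); V=np.linalg.svd(q-c0)[2]; d=abs((q-c0)@V[2]); q=q[d<max(.003,2*d.std())]
ax=V[0]*np.sign(V[0][2]); pr=(q-c0)@ax; n=V[2]*np.sign(V[2][2]); top=c0+ax*pr.max()-.0045*n
print("lean",np.degrees(np.arccos(ax[2])),"tip",(top-.22*ax).round(4))
for nm,S,box in (("top",t,(355,160,400,205)),("scene",s,(360,250,415,305))):
    cc=cl(S); x0,y0,x1,y1=box; q=cc[y0:y1,x0:x1].reshape(-1,3); h=cv2.cvtColor(S["pixels"],cv2.COLOR_RGB2HSV)[y0:y1,x0:x1].reshape(-1,3)
    q=q[(abs(q[:,2]-.085)<.006)&(h[:,0]>75)&(h[:,0]<95)&(h[:,1]>60)]
    if len(q)>20:
        k=np.linalg.lstsq(np.c_[2*q[:,:2],np.ones(len(q))],(q[:,:2]**2).sum(1),rcond=None)[0]; print(nm,"pot",len(q),k[:2].round(4))
E
```

```text
28.5 [ 0.276 -0.351  0.262] 0.09299105688997904
yel 208 [286. 192.] dish (np.float64(0.0321), np.float64(-0.0196))
blu 99 [271. 185.] dish (np.float64(0.03), np.float64(0.0287))
blu 107 [283. 205.] dish (np.float64(-0.0136), np.float64(-0.0385))
yel 56 [266. 165.] dish (np.float64(0.0164), np.float64(-0.035))
blu 77 [268. 174.] dish (np.float64(-0.0129), np.float64(-0.0379))
lean 31.306636894875666 tip [ 0.5789 -0.2638  0.0066]
top pot 104 [ 0.5594 -0.2739]
scene pot 137 [ 0.5581 -0.2755]
```

View pics/t32.png

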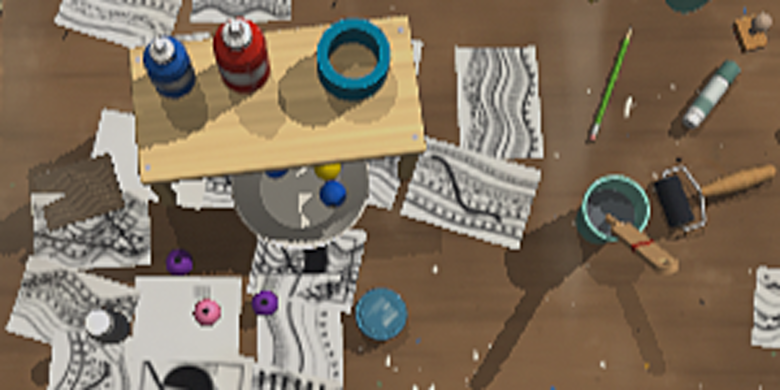

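View pics/s32c.png

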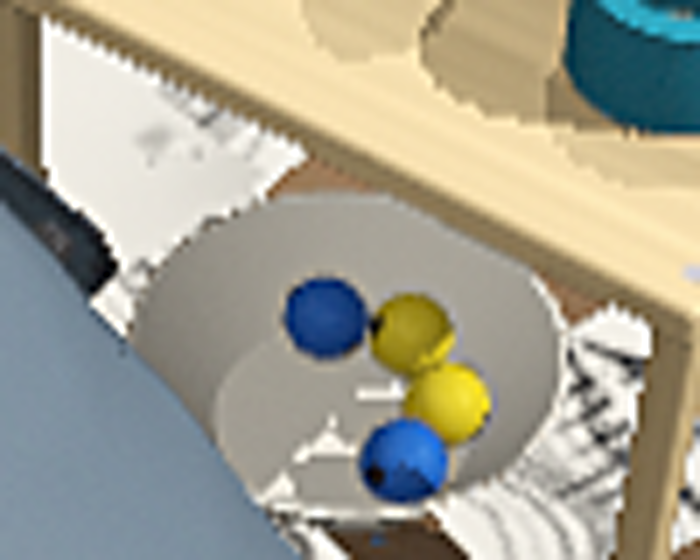

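```bash
python3 -c "
from station import r
print(r.sign_off())"
```

```text
the job is handed in; nothing more can be done
None
```

I stirred the beads with the wooden stick, stood it back in its mint green pot and handed the job in at about 28.5 s. There was no verdict.

**Stirring:** I went clockwise from the far side for two turns, tip about 14–15 mm above the table. I then added an extra, partly retraced round through right, near, left and far.

**Last checks:**
- **Beads:** all four are in the bowl. One blue is in the left half (29 mm left of the middle). One yellow is clearly in the right half (about 35 mm right), and the other is near the centre line on the far side.
- **Stick:** it is released in the pot, leaning about 31°, its lower end about 22 mm from the pot's axis and about 7 mm up.
- **Pot and bowl:** the pot is within 1 mm of where it stood. The bowl was unmoved when I measured it after turn one, and looks unmoved in the last pictures.
- **Bystanders and shelf:** the ink bottle, tin, lino block and shelf look untouched in the final picture, but I did not measure them.

**What did not go smoothly:**
- **Right side, turn two:** a blue bead jammed against the wall at about 5 N and twisted the stick about 5° in the grip. The tip then sat only about 16 mm right of the middle, when the rule needs more than 15 mm.
- **What I did about it:** I backed up and revisited the right side at about 22 mm, then added the extra round in case turn two had not counted.
- **Left side:** pushing the stick in between two beads there slipped it back nearly straight.

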